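Put the jewellery away in the chest drawer

ROBOT

A 6-joint arm with a two-finger parallel gripper is mounted at the origin on the work surface. World frame = base frame: x ahead of the robot, y to its left, z up, the work surface at z = 0. Lengths are in m, angles in rad, forces in N, time in s.
With the tool pointing down it reaches from about 0.25 to 0.725 m from the base axis. Payload 9.7 kg.
Tool frame: the origin (TCP) lies at the very end of the fingers, on their centre line; the grasp point (between the pads) lies 19 mm behind it; z points along the fingers, y is the line along which they close (so a half turn about z gives the same grasp; the last joint's range is limited). The gripper opens to 85 mm and grips with 20 to 120 N. Pads are 22 mm wide; open, the fingers measure 114 mm over their backs; the gripper's body (76 mm by 85 mm) begins 54 mm behind the grasp point. The pads swing forward as they close: fully open they stand 13 mm farther back than shut.
Start: joints at [-1.137, 0.087, 0.176, 1.66, 0, 1.571], TCP at [0.231, -0.499, 0.231] pointing down, gripper open.
Joint ranges: [-3.13, 3.13], [-0.85, 1.81], [-1.15, 1.24], [-2.2, 2.28], [-1.44, 1.52], [-3.14, 3.14]. Speed limits (rad/s): [2.22, 2.22, 2.57, 3.14, 3.14, 3.14].

INTERFACE

Orientations are given as a 3x3 rotation matrix whose columns are the frame's x, y, z axes.
In Python, from rig import manip gives the robot as it stands. The module is installed in compiled form; this text tells all that it offers.
- The arm moves only by the shell command python3 -m crank 'ROWS' [FORCE]. ROWS is JSON, a list of rows, each an object with "delta_pos": the shift along the tool's x, y, z in mm, a list of three; "angular": the turn, a rotation vector about the tool's x, y, z in degrees, a list of three; "claw": the opening in per cent of the stroke, from 0 (shut) to 100 (fully open). A call has 1 to 8 rows; each row shifts and turns the commanded pose from where the row before left it, along the tool's axes as they then stand; what a row does not reach is not made up. A row lasts 1/10 s, in which the tool goes at most 50 mm and 8.59 degrees, less where a joint would pass 70% of its speed; a pose out of reach is approached as far as the arm can. A call with a gripper value outside its range is refused whole. The fingers move at their own pace and stop on an object; FORCE is the grip in N (left out, the last holds). Time passes only in rows, so rows that do not move let the fingers close. It gives the time, the measured TCP pose, the force, the opening and the grip force at its end, in the units of the state.
- manip.observe(): the state, without advancing time (a new reading comes with each control period).
- manip.read_camera(name): name is "side" or "top" or "wrist"; returns a dict with "frame" (480x640x3 uint8, red, green, blue), "z_map" (480x640 float32, m along the optical axis (not along the pixel's ray), 0 where there is no reading), "camera_matrix" (3x3 intrinsics, pixels), "rvec" (rotation vector, rad) and "tvec" (3), from world to camera coordinates, as OpenCV has them. Camera axes: x right, y down, z forward; pixel columns grow to the right and rows downward; lengths in m; the calibration is good to about 2 mm. A picture is of the moment at which its call begins.
- manip.job_done(): hands the job in; it is judged then, once.
The state is a dict: "time_s": time; "q": joint angles; "dq": joint speeds; "effort": joint torques, N m; "tool_pos": TCP position; "eef_rot": TCP orientation; "contact_force": force on the tool from outside, world axes, zero at the start; "moment": the same for the moment, N m; "width": opening from 0.0 (shut) to 1.0 (fully open); "finger_force": force on a finger pad.
Only numpy, scipy, OpenCV 4.12 (cv2) and the standard library are available. Lean on these libraries where they do the work, as an engineer would, in place of code of your own. Each camera call takes 0.05 s, during which the arm holds its last target. There are 200 camera calls.

TASK

Pull the jewellery chest's drawer out to its stop, then take the stack of three earring dishes apart from the top, one dish at a time, standing each upright on the drawer's floor, side by side. Put every loose piece of jewellery lying on the console into the dishes, no more than one piece to a dish, and push the drawer fully shut. Leave the jewellery stand, the hairbrush and the jar where they are.

Things in the scene. Friction and masses are not known exactly. Their poses are not given: they have to be found in the camera images.
- chest: low dark wood jewellery chest, fixed to the console, 180 deep (x) x 280 wide (y) x 72 mm high, with one drawer in its front; origin at the centre of its underside, own -x axis points out of the front (the way the drawer opens), z up; start position and yaw vary
- drawer (a joint): how far the drawer is out, in m: 0 fully shut, 0.145 at its stop; it slides along the chest's own -x axis with about 2 N of friction and stays where it is left; it starts shut or a little ajar
- handle (a point): middle of the drawer's steel bar handle, which moves with the drawer: a round bar 10 mm thick and 110 mm long, along the chest's y axis, 40 mm above the console, with 30 mm free between it and the drawer's front; can be pinched from above. Axes as the chest's; 139 mm in front of the chest's origin when shut. The drawer's front panel is 66 mm high
- drawer_floor (a point): centre of the drawer's inner floor (grey lining), 18 mm above the console; moves with the drawer, axes as the chest's. Inside 150 (x) x 240 mm (y); side walls 28 mm, front 48 mm above the floor; at the stop all the floor is open from above. Things over 46 mm tall on the floor hit the chest's top, so stacked dishes do not fit
- dish_top_center (a point): uppermost of 3 equal stacked ceramic earring dishes: round straight-sided open tubs with a thin gilt rim, 60 mm across, 35 mm high, wall 3 mm, inner floor 9 mm above the underside; the lowest 5 mm is a foot 48 mm across that nests in the mouth below (stacked 30 mm apart, 95 mm in all); about 80 g; loose; frame at its middle, 17.5 mm above its underside, z up its axis
- dish_mid_center (a point): middle dish of the stack, like the others; loose; frame at its middle, 17.5 mm above its underside, z up its axis
- dish_low_center (a point): lowest dish of the stack, like the others, standing on the console; loose; frame at its middle, 17.5 mm above its underside, z up its axis
- brooch_center (a point): bar brooch, a gold-toned bar 36 (x) x 12 (y) x 10 mm with a row of three small pearls on top; loose on the console or absent; frame at the middle of the bar, 5 mm above its underside, x along the bar
- locket_center (a point): round gold-toned locket lying flat, a disc 28 mm across and 12 mm high with a dark round face; loose on the console or absent; frame at its middle, 6 mm above its underside, z through its flat faces
- pendant_center (a point): steel pendant, a flat plate 30 (x) x 20 (y) x 10 mm with a green glass stone and a thin wire loop (no resistance) at its +x end; loose on the console or absent; frame at the middle of the plate, 5 mm above its underside
- cufflink_center (a point): dark steel cufflink standing on its face: a square plate 22 x 22 x 6 mm below and a 12 x 12 mm stem 14 mm tall on it, 20 mm in all; loose on the console or absent; frame half-way up, 10 mm above its underside, x and y along the sides
- hairbrush_center (a point): bystander: black acrylic hairbrush lying on the console, 210 mm long along its x, 27 mm high, loose; 20 mm above its underside
- jar_center (a point): bystander: closed glass jar with a bamboo cap, 74 mm across and 84 mm high, loose; half-way up
- stand_base (a point): bystander: three-tier round steel jewellery stand, 280 mm high, 150 mm across, loose; middle of its base disc

How it is judged:
On the way, in this order (a step that is already met when the one before it is completed fails the run):
1. the drawer is pulled out to its stop (value of joint drawer above 0.137 m), for 0.2 s.
2. the top dish of the stack stands upright on the drawer's floor, let go (z of dish_top_center in the frame of drawer_floor between 0.0115 and 0.0235 m and angle between dish_top_center's own z axis and vertical below 0.15 rad and x of dish_top_center in the frame of drawer_floor between -0.06 and 0.06 m and y of dish_top_center in the frame of drawer_floor between -0.105 and 0.105 m and contact force between the fingers and dish_top below 0.3 N), for 0.2 s.
3. the middle dish of the stack stands upright on the drawer's floor, let go (z of dish_mid_center in the frame of drawer_floor between 0.0115 and 0.0235 m and angle between dish_mid_center's own z axis and vertical below 0.15 rad and x of dish_mid_center in the frame of drawer_floor between -0.06 and 0.06 m and y of dish_mid_center in the frame of drawer_floor between -0.105 and 0.105 m and contact force between the fingers and dish_mid below 0.3 N), for 0.2 s.
4. the lowest dish of the stack stands upright on the drawer's floor, let go (z of dish_low_center in the frame of drawer_floor between 0.0115 and 0.0235 m and angle between dish_low_center's own z axis and vertical below 0.15 rad and x of dish_low_center in the frame of drawer_floor between -0.06 and 0.06 m and y of dish_low_center in the frame of drawer_floor between -0.105 and 0.105 m and contact force between the fingers and dish_low below 0.3 N), for 0.2 s.
At the end, for the whole second after the job is handed in: the drawer is shut to within 8 mm; the three dishes stand upright (within 0.15 rad) on its floor, none stacked; every piece present lies inside a dish (middle within 27 mm of its axis, below the rim), no two in one dish (middles over 30 mm apart, as always in separate dishes) (value of joint drawer below 0.008 m and z of dish_top_center in the frame of drawer_floor between 0.0115 and 0.0235 m and angle between each of dish_top_center, dish_mid_center, dish_low_center's own z axis and vertical below 0.15 rad and x of dish_top_center in the frame of drawer_floor between -0.06 and 0.06 m and y of dish_top_center in the frame of drawer_floor between -0.105 and 0.105 m and z of dish_mid_center in the frame of drawer_floor between 0.0115 and 0.0235 m and x of dish_mid_center in the frame of drawer_floor between -0.06 and 0.06 m and y of dish_mid_center in the frame of drawer_floor between -0.105 and 0.105 m and z of dish_low_center in the frame of drawer_floor between 0.0115 and 0.0235 m and x of dish_low_center in the frame of drawer_floor between -0.06 and 0.06 m and y of dish_low_center in the frame of drawer_floor between -0.105 and 0.105 m and ((horizontal distance between brooch_center and dish_top_center below 0.027 m and z of brooch_center in the frame of dish_top_center between -0.012 and 0.016 m) or (horizontal distance between brooch_center and dish_mid_center below 0.027 m and z of brooch_center in the frame of dish_mid_center between -0.012 and 0.016 m) or (horizontal distance between brooch_center and dish_low_center below 0.027 m and z of brooch_center in the frame of dish_low_center between -0.012 and 0.016 m)) and ((horizontal distance between locket_center and dish_top_center below 0.027 m and z of locket_center in the frame of dish_top_center between -0.012 and 0.016 m) or (horizontal distance between locket_center and dish_mid_center below 0.027 m and z of locket_center in the frame of dish_mid_center between -0.012 and 0.016 m) or (horizontal distance between locket_center and dish_low_center below 0.027 m and z of locket_center in the frame of dish_low_center between -0.012 and 0.016 m)) and ((horizontal distance between pendant_center and dish_top_center below 0.027 m and z of pendant_center in the frame of dish_top_center between -0.012 and 0.016 m) or (horizontal distance between pendant_center and dish_mid_center below 0.027 m and z of pendant_center in the frame of dish_mid_center between -0.012 and 0.016 m) or (horizontal distance between pendant_center and dish_low_center below 0.027 m and z of pendant_center in the frame of dish_low_center between -0.012 and 0.016 m)) and ((horizontal distance between cufflink_center and dish_top_center below 0.027 m and z of cufflink_center in the frame of dish_top_center between -0.012 and 0.016 m) or (horizontal distance between cufflink_center and dish_mid_center below 0.027 m and z of cufflink_center in the frame of dish_mid_center between -0.012 and 0.016 m) or (horizontal distance between cufflink_center and dish_low_center below 0.027 m and z of cufflink_center in the frame of dish_low_center between -0.012 and 0.016 m)) and horizontal distance between brooch_center and locket_center above 0.03 m and horizontal distance between each of brooch_center, locket_center and pendant_center above 0.03 m and horizontal distance between each of brooch_center, locket_center, pendant_center and cufflink_center above 0.03 m); the robot touches nothing.
It fails at once if the jewellery stand is pushed more than 30 mm away (distance of stand_base from where it was at the start of the episode above 0.03 m).
It fails at once if the hairbrush is pushed more than 30 mm away (distance of hairbrush_center from where it was at the start of the episode above 0.03 m).
It fails at once if the jar is pushed more than 30 mm away (distance of jar_center from where it was at the start of the episode above 0.03 m).
Of brooch, locket, pendant, cufflink only 2 to 3 are there at a start; the rules pass over those that are not, and their reading is None.
At some moment in a run one of brooch, locket, pendant, cufflink may be knocked a few centimetres aside while the robot is not near it.
Once in a run the grip may slacken for a moment while it holds something.
It also fails if it takes over 208 s, if anything falls off the work surface, if the arm or the gripper's body presses on something with over 40 N, if the wrist force passes 120 N, or if a joint passes its speed limit or range.

## Working session

There is one attempt and no reset: what is moved stays moved. The work goes in short steps, Python scripts to look and compute and a shell command to move; the robot and the scene stay as the last step left them, time stands still between calls to the robot, and variables do not carry over. Pictures are saved under pics/ and viewed, at most 14 in all, crops included, and the job is handed in when it is done.

```bash
mkdir -p pics; cat > h.py <<'E'
import numpy as np, cv2
from rig import manip
def cam(n):
    c=manip.read_camera(n); c['R']=cv2.Rodrigues(np.array(c['rvec'],float))[0]; c['t']=np.array(c['tvec'],float).ravel(); return c
def save(c,name): cv2.imwrite('pics/'+name,c['frame'][:,:,::-1])
def cloud(c):
    K=np.array(c['camera_matrix']); v,u=np.mgrid[:480,:640]; z=c['z_map']
    p=np.stack([(u-K[0,2])/K[0,0]*z,(v-K[1,2])/K[1,1]*z,z],-1)
    return (p-c['t'])@c['R']
def ray(c,u,v,h):
    K=np.array(c['camera_matrix']); d=c['R'].T@np.linalg.inv(K)@np.array([u,v,1.]); o=-c['R'].T@c['t']
    return o+d*(h-o[2])/d[2]
def state():
    s=manip.observe(); print('t',round(s['time_s'],2),'p',np.round(s['tool_pos'],4),'w',round(s['width'],3),'ff',np.round(s['finger_force'],1),'F',np.round(s['contact_force'],1)); print(np.round(s['eef_rot'],3)); return s
E
python3 - <<'E'
from h import *
s=state(); print(np.round(s['q'],3))
for n in ('top','side'):
    c=cam(n); save(c,n+'0.png'); print(n,np.round(c['camera_matrix'],1).tolist(),'cam at',-c['R'].T@c['t'],'\n',np.round(c['R'],2))
    np.savez(n+'0.npz',f=c['frame'],p=cloud(c))
E
```

```text
t 0.0 p [ 0.2311 -0.4988  0.2306] w 1.003 ff 0.0 F [ 0.6 -0.7  0.4]
[[ 0.907  0.42  -0.001]
 [ 0.42  -0.907  0.001]
 [-0.    -0.001 -1.   ]]
[-1.137  0.087  0.175  1.66  -0.     1.571]
top [[480.8, 0.0, 325.9], [0.0, 480.8, 236.8], [0.0, 0.0, 1.0]] cam at [0.35028642 0.04353625 1.11052331] 
 [[ 0.01 -1.    0.01]
 [-0.98 -0.01 -0.19]
 [ 0.19 -0.01 -0.98]]
side [[607.0, 0.0, 326.4], [0.0, 607.0, 233.8], [0.0, 0.0, 1.0]] cam at [ 0.5241863  -1.04316852  0.86732407] 
 [[ 1.   -0.04  0.01]
 [-0.02 -0.6  -0.8 ]
 [ 0.04  0.8  -0.6 ]]
```

View pics/top0.png

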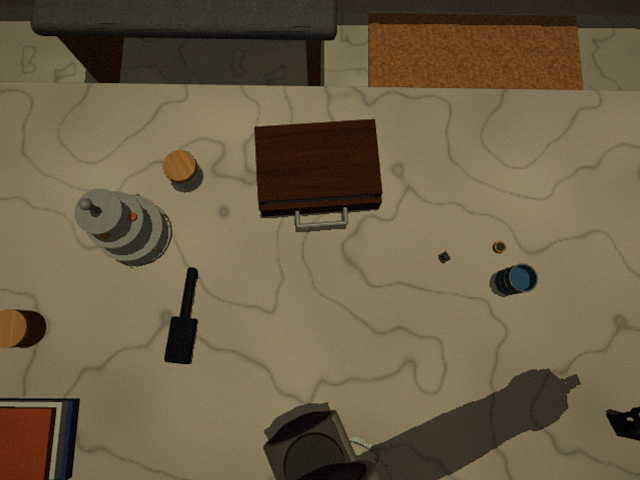

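View pics/side0.png

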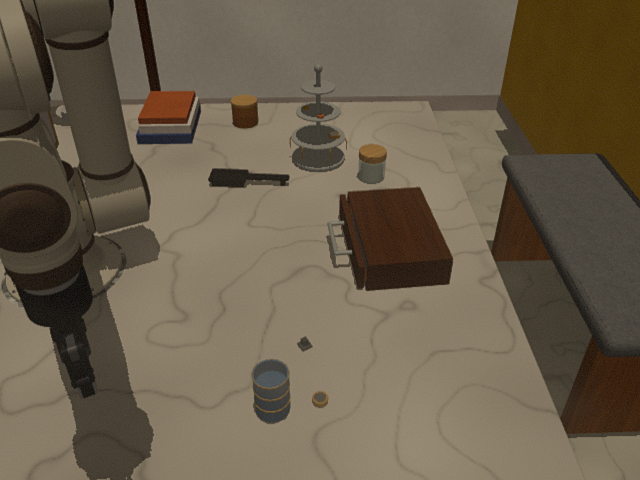

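Top view: chest around (318,165), handle at (321,219), cufflink at (444,257), locket at (499,247), and the dish stack at (519,278). The stand, jar and brush are on the left. The side view agrees, and I see no third piece yet.

```bash
python3 - <<'E'
from h import *
T=np.load('top0.npz'); S=np.load('side0.npz'); 
for n,D in(('top',T),('side',S)):
    p=D['p'].reshape(-1,3); ok=np.isfinite(p).all(1)
    x,y,z=p.T
    def box(a,b,c,d,zl,zh): return ok&(x>a)&(x<b)&(y>c)&(y<d)&(z>zl)&(z<zh)
    m=box(.3,.75,-.3,.3,.066,.078); r=cv2.minAreaRect(p[m][:,:2].astype(np.float32)); print(n,'chest top',m.sum(),r)
    m=box(.3,.75,-.15,.25,.03,.05)&(D['f'].reshape(-1,3).min(1)>70); print('handle',m.sum(),cv2.minAreaRect(p[m][:,:2].astype(np.float32)) if m.sum() else '')
    m=box(.1,.75,-.6,-.2,.085,.102); print('stack top',m.sum(),cv2.minAreaRect(p[m][:,:2].astype(np.float32)) if m.sum() else '')
    # small blobs
    g=((z>.004)&(z<.03)&ok&(x>.05)&(x<.75)&(abs(y)<.75)).reshape(480,640).astype(np.uint8)
    k,l,st,ce=cv2.connectedComponentsWithStats(g)
    for i in range(1,k):
        if 10<st[i,4]<900:
            q=p[(l.ravel()==i)]; print(' blob',st[i,4],np.round(ce[i]),np.round(np.median(q,0),3),'zmax',round(q[:,2].max(),3),np.round(q[:,:2].min(0),3),np.round(q[:,:2].max(0),3))
E
```

```text
top chest top 5895 ((0.6924742460250854, 0.050842635333538055), (0.138111874461174, 0.28025519847869873), 4.9281392097473145)
handle 238 ((0.6041322946548462, 0.042096979916095734), (0.03757891803979874, 0.11638415604829788), 4.950944423675537)
stack top 232 ((0.4657183289527893, -0.38681837916374207), (0.05969024449586868, 0.06079941242933273), 41.24869918823242)
 blob 122 [193. 182.] [0.686 0.34  0.018] zmax 0.03 [0.676 0.327] [0.73  0.389]
 blob 268 [318. 199.] [0.654 0.051 0.017] zmax 0.026 [ 0.641 -0.072] [0.666 0.167]
 blob 629 [157. 243.] [0.542 0.415 0.011] zmax 0.017 [0.496 0.393] [0.637 0.491]
 blob 76 [363. 208.] [ 0.633 -0.055  0.02 ] zmax 0.03 [ 0.629 -0.09 ] [ 0.636 -0.017]
 blob 104 [320. 211.] [0.624 0.046 0.019] zmax 0.03 [ 0.62  -0.006] [0.63  0.095]
 blob 77 [278. 214.] [0.617 0.144 0.019] zmax 0.029 [0.613 0.106] [0.62  0.181]
 blob 120 [499. 246.] [ 0.547 -0.372  0.011] zmax 0.017 [ 0.533 -0.389] [ 0.563 -0.36 ]
 blob 81 [444. 257.] [ 0.52  -0.241  0.007] zmax 0.024 [ 0.509 -0.256] [ 0.535 -0.23 ]
 blob 91 [499. 283.] [ 0.458 -0.362  0.019] zmax 0.03 [ 0.436 -0.3
[... 839 characters left out ...]
ax 0.03 [0.277 0.314] [0.49 0.39]
 blob 226 [371. 177.] [0.705 0.333 0.017] zmax 0.03 [0.673 0.322] [0.746 0.37 ]
 blob 24 [340. 214.] [0.615 0.162 0.02 ] zmax 0.03 [0.613 0.126] [0.618 0.184]
 blob 156 [358. 238.] [0.652 0.067 0.018] zmax 0.029 [ 0.639 -0.039] [0.663 0.172]
 blob 57 [346. 237.] [0.623 0.068 0.019] zmax 0.03 [0.617 0.022] [0.627 0.127]
 blob 538 [381. 281.] [ 0.686 -0.088  0.018] zmax 0.03 [ 0.627 -0.096] [0.75 0.02]
 blob 119 [304. 343.] [ 0.522 -0.249  0.009] zmax 0.022 [ 0.509 -0.262] [ 0.535 -0.236]
 blob 211 [320. 398.] [ 0.548 -0.377  0.012] zmax 0.016 [ 0.534 -0.391] [ 0.561 -0.361]
 blob 309 [273. 414.] [ 0.469 -0.414  0.018] zmax 0.03 [ 0.437 -0.42 ] [ 0.496 -0.387]
```

```bash
cat >> h.py <<'E'
def plan(P,phi,s=None):
    """turn about tool z (deg), then shift (mm) in the turned tool frame; phi = world angle of tool y, deg; also fixes tilt"""
    s=s or manip.observe(); R=np.array(s['eef_rot']); f=np.radians(phi)
    Rt=np.column_stack([[-np.sin(f),np.cos(f),0],[np.cos(f),np.sin(f),0],[0,0,-1]])
    print('turn',np.round(np.degrees(cv2.Rodrigues(R.T@Rt)[0].ravel()),1),'then shift',np.round(Rt.T@(np.array(P)-s['tool_pos'])*1000,1))
E
python3 - <<'E'
from h import *
for n in('top','side'):
    D=np.load(n+'0.npz'); p=D['p'].reshape(-1,3); x,y,z=p.T
    m=(x>.5)&(x<.95)&(y>-.2)&(y<.25)&(z>.0695)&(z<.08); r=cv2.minAreaRect(p[m][:,:2].astype(np.float32)); print(n,r)
    a=np.radians(4.9); ex=np.array([np.cos(a),np.sin(a)]); ey=np.array([-ex[1],ex[0]])
    m=(x>.54)&(x<.64)&(abs(y-.04)<.09)&(z>.03)&(z<.052); q=p[m]; u=q[:,:2]@ex; v=q[:,:2]@ey
    print('hist u',np.histogram(u,bins=np.arange(.56,.66,.004)),'z hi',np.percentile(q[:,2],[50,90]))
    mm=u<u.min()+.012; print('bar',u[mm].min(),u[mm].max(),'v',v[mm].min(),v[mm].max(),np.median(q[mm],0))
E
```

```text
top ((0.7244623899459839, 0.053579725325107574), (0.19794079661369324, 0.2794906497001648), 4.630319595336914)
hist u (array([  0,   0,   0,   0,   0,   0,  59,  97,  76,  18,  19,  13,  16,
        11,  15,  13, 185,   0,   0,   0,   0,   0,   0,   0]), array([0.56 , 0.564, 0.568, 0.572, 0.576, 0.58 , 0.584, 0.588, 0.592,
       0.596, 0.6  , 0.604, 0.608, 0.612, 0.616, 0.62 , 0.624, 0.628,
       0.632, 0.636, 0.64 , 0.644, 0.648, 0.652, 0.656])) z hi [0.04283437 0.04770284]
bar 0.5855390764982263 0.5971150022518101 v -0.06727516973865116 0.05173813941738563 [0.58939486 0.04317361 0.0429251 ]
side ((0.7246137261390686, 0.05243329703807831), (0.1977030634880066, 0.28533288836479187), 4.8989386558532715)
hist u (array([  0,   0,   0,   0,   0,   0,  36,  62,  50,  16,  19,  17,  16,
        15,  12,  16, 103,   0,   0,   0,   0,   0,   0,   0]), array([0.56 , 0.564, 0.568, 0.572, 0.576, 0.58 , 0.584, 0.588, 0.592,
       0.596, 0.6  , 0.604, 0.608, 0.612, 0.616, 0.62 , 0.624, 0.628,
       0.632, 0.636, 0.64 , 0.644, 0.648, 0.652, 0.656])) z hi [0.04319784 0.04704542]
bar 0.5858800244045059 0.5978173876758398 v -0.07107460765273993 0.05103578805276006 [0.58997112 0.03213012 0.04377329]
```

```bash
python3 - <<'E'
from h import *
plan([.5896,.0415,.10],4.9)
E
python3 -m crank '[{"delta_pos":[0,0,0],"angular":[0,0,-8.5],"claw":35},{"delta_pos":[0,0,0],"angular":[0,0,-8.5],"claw":35},{"delta_pos":[0,0,0],"angular":[0,0,-8.5],"claw":35},{"delta_pos":[0,0,0],"angular":[0,0,-8.5],"claw":35},{"delta_pos":[0,0,0],"angular":[0,0,-8.5],"claw":35},{"delta_pos":[0,0,0],"angular":[0,0,-8.5],"claw":35},{"delta_pos":[0,0,0],"angular":[0,0,-8.5],"claw":35},{"delta_pos":[0,0,0],"angular":[0,0,-8.5],"claw":35}]' 40; python3 -c "
from h import *
plan([.5896,.0415,.10],4.9)"
```

```text
turn [ -0.1  -0.  -70. ] then shift [507.8 403.4 130.6]
time_s: 0.9
tool_pos: [0.2311, -0.4989, 0.2308]
eef_rot: [[-0.056, 0.998, -0.0], [0.998, 0.056, 0.001], [0.001, -0.0, -1.0]]
contact_force: [0.4, -0.2, 0.4]
width: 0.348
finger_force: 0.0
turn [-0.  -0.  -1.7] then shift [507.8 403.3 130.8]
```

```bash
python3 -m crank '[{"delta_pos":[0,0,0],"angular":[0,0,-1.7],"claw":35},{"delta_pos":[36,29,0],"angular":[0,0,0],"claw":35},{"delta_pos":[36,29,0],"angular":[0,0,0],"claw":35},{"delta_pos":[36,29,0],"angular":[0,0,0],"claw":35},{"delta_pos":[36,29,0],"angular":[0,0,0],"claw":35},{"delta_pos":[36,29,0],"angular":[0,0,0],"claw":35},{"delta_pos":[36,29,0],"angular":[0,0,0],"claw":35},{"delta_pos":[36,29,0],"angular":[0,0,0],"claw":35}]'
python3 -m crank '[{"delta_pos":[36,29,0],"angular":[0,0,0],"claw":35},{"delta_pos":[36,29,0],"angular":[0,0,0],"claw":35},{"delta_pos":[36,29,0],"angular":[0,0,0],"claw":35},{"delta_pos":[36,29,20],"angular":[0,0,0],"claw":35},{"delta_pos":[36,29,25],"angular":[0,0,0],"claw":35},{"delta_pos":[36,29,25],"angular":[0,0,0],"claw":35},{"delta_pos":[36,26,30],"angular":[0,0,0],"claw":35},{"delta_pos":[0,0,0],"angular":[0,0,0],"claw":35}]'
python3 -c "
from h import *
plan([.5896,.0415,.021],4.9)
c=cam('wrist');save(c,'w1.png')
p=cloud(c).reshape(-1,3);a=np.radians(4.9);u=p[:,:2]@[np.cos(a),np.sin(a)];m=(p[:,2]>.03)&(p[:,2]<.052)&(abs(p[:,1]-.04)<.04)&(u<.605)&(u>.56);print(m.sum(),np.percentile(u[m],[1,50,99]))
c=cam('top');save(c,'t1.png')"
```

```text
time_s: 1.7
tool_pos: [0.4142, -0.23, 0.2313]
eef_rot: [[-0.076, 0.997, 0.0], [0.997, 0.076, -0.0], [-0.0, 0.0, -1.0]]
contact_force: [1.7, -0.7, 0.0]
width: 0.352
finger_force: 0.0
time_s: 2.5
tool_pos: [0.5883, 0.0326, 0.1305]
eef_rot: [[-0.08, 0.997, -0.006], [0.997, 0.08, 0.0], [0.001, -0.006, -1.0]]
contact_force: [-0.1, 0.2, -0.5]
width: 0.348
finger_force: 0.0
turn [-0.4 -0.1 -0.3] then shift [  8.7   2.  109.5]
1870 [0.58590166 0.5905927  0.59566107]
```

View pics/w1.png

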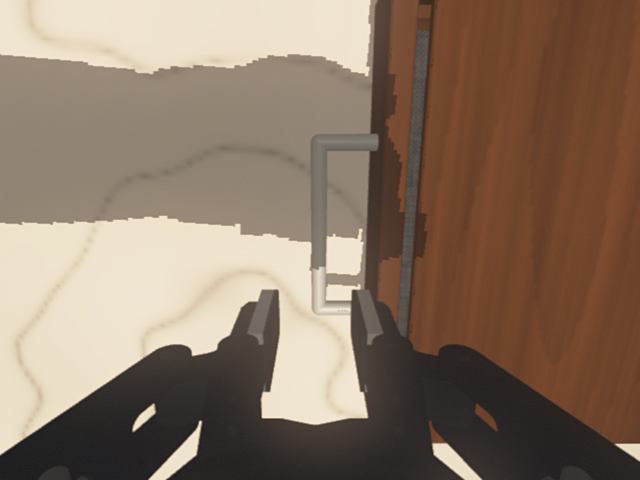

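View pics/t1.png

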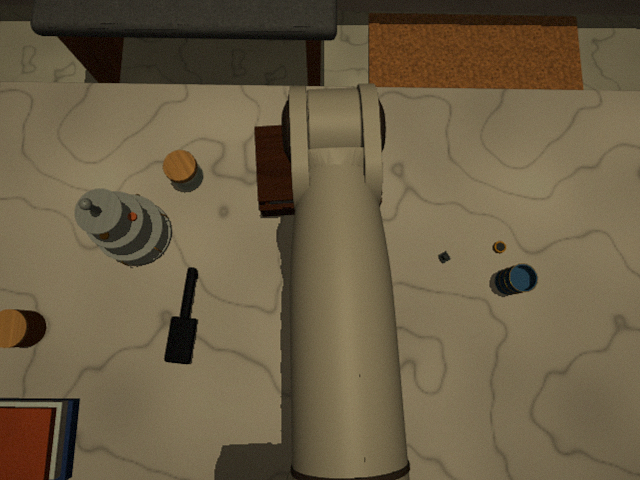

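Wrist view: the bar at column 319 lies midway between the fingers (262–365). The new top view uncovers no further piece, so there are two: the cufflink and the locket. Now I'll grasp the handle.

```bash
python3 -m crank '[{"delta_pos":[8,2,0],"angular":[0,0,0],"claw":35},{"delta_pos":[0,0,35],"angular":[0,0,0],"claw":35},{"delta_pos":[0,0,35],"angular":[0,0,0],"claw":35},{"delta_pos":[0,0,20],"angular":[0,0,0],"claw":35},{"delta_pos":[0,0,0],"angular":[0,0,0],"claw":35},{"delta_pos":[0,0,0],"angular":[0,0,0],"claw":35}]'
python3 -c "
from h import *
plan([.5896,.0415,.021],4.9)"
```

```text
time_s: 3.2
tool_pos: [0.5904, 0.0364, 0.0475]
eef_rot: [[-0.078, 0.997, 0.002], [0.997, 0.078, 0.0], [-0.0, 0.002, -1.0]]
contact_force: [0.1, 0.4, 0.1]
width: 0.348
finger_force: 0.0
turn [ 0.1  0.  -0.4] then shift [ 5.1 -0.4 26.5]
```

```bash
python3 -m crank '[{"delta_pos":[4,0,13],"angular":[0,0,-0.4],"claw":35},{"delta_pos":[0,0,13],"angular":[0,0,0],"claw":35},{"delta_pos":[0,0,0],"angular":[0,0,0],"claw":0},{"delta_pos":[0,0,0],"angular":[0,0,0],"claw":0},{"delta_pos":[0,0,0],"angular":[0,0,0],"claw":0},{"delta_pos":[0,0,0],"angular":[0,0,0],"claw":0},{"delta_pos":[0,0,0],"angular":[0,0,0],"claw":0},{"delta_pos":[0,0,0],"angular":[0,0,0],"claw":0}]' 60
python3 -c "
from h import *
plan([.4498,.0295,.021],4.9)"
```

```text
time_s: 4.0
tool_pos: [0.5911, 0.0412, 0.0216]
eef_rot: [[-0.086, 0.996, 0.004], [0.996, 0.086, 0.0], [0.0, 0.004, -1.0]]
contact_force: [0.8, 1.0, 11.7]
width: 0.095
finger_force: 58.6
turn [ 0.2 -0.   0.1] then shift [   0.4 -141.8    0.6]
```

```bash
python3 -m crank '[{"delta_pos":[0,-10,-1],"angular":[0,0,0],"claw":0},{"delta_pos":[0,-20,0],"angular":[0,0,0],"claw":0},{"delta_pos":[0,-20,0],"angular":[0,0,0],"claw":0},{"delta_pos":[0,-20,0],"angular":[0,0,0],"claw":0},{"delta_pos":[0,-20,0],"angular":[0,0,0],"claw":0},{"delta_pos":[0,-20,0],"angular":[0,0,0],"claw":0},{"delta_pos":[0,-15,0],"angular":[0,0,0],"claw":0},{"delta_pos":[0,-10,0],"angular":[0,0,0],"claw":0}]'
python3 -m crank '[{"delta_pos":[0,-4,0],"angular":[0,0,0],"claw":0},{"delta_pos":[0,-3,0],"angular":[0,0,0],"claw":0},{"delta_pos":[0,0,0],"angular":[0,0,0],"claw":0},{"delta_pos":[0,0,0],"angular":[0,0,0],"claw":0}]'
```

```text
time_s: 4.8
tool_pos: [0.4549, 0.0298, 0.0216]
eef_rot: [[-0.087, 0.996, 0.002], [0.996, 0.087, 0.001], [0.001, 0.002, -1.0]]
contact_force: [3.5, 3.1, 6.4]
width: 0.086
finger_force: 59.8
time_s: 5.2
tool_pos: [0.4505, 0.0294, 0.0217]
eef_rot: [[-0.087, 0.996, 0.006], [0.996, 0.087, 0.002], [0.001, 0.006, -1.0]]
contact_force: [11.0, 5.6, -0.6]
width: 0.089
finger_force: 59.4
```

```bash
python3 -m crank '[{"delta_pos":[0,0,0],"angular":[0,0,0],"claw":35},{"delta_pos":[0,0,0],"angular":[0,0,0],"claw":35},{"delta_pos":[0,0,0],"angular":[0,0,0],"claw":35},{"delta_pos":[0,0,-20],"angular":[0,0,0],"claw":35},{"delta_pos":[0,0,-40],"angular":[0,0,0],"claw":35},{"delta_pos":[0,0,-40],"angular":[0,0,0],"claw":35},{"delta_pos":[-45,0,-35],"angular":[0,0,0],"claw":100},{"delta_pos":[-45,0,-20],"angular":[0,0,0],"claw":100}]'
python3 -m crank '[{"delta_pos":[-45,0,0],"angular":[0,0,8.5],"claw":100},{"delta_pos":[-45,0,0],"angular":[0,0,8.5],"claw":100},{"delta_pos":[-45,0,0],"angular":[0,0,8.5],"claw":100},{"delta_pos":[-35,0,0],"angular":[0,0,8.5],"claw":100},{"delta_pos":[-35,0,0],"angular":[0,0,8.5],"claw":100},{"delta_pos":[0,0,0],"angular":[0,0,2.5],"claw":100},{"delta_pos":[0,0,0],"angular":[0,0,0],"claw":100}]'
python3 - <<'E'
from h import *
s=state()
c=cam('top');save(c,'t2.png')
p=cloud(c); P=p.reshape(-1,3)
a=np.radians(4.9);ex=np.array([np.cos(a),np.sin(a)]);ey=np.array([-ex[1],ex[0]])
u=P[:,:2]@ex;v=P[:,:2]@ey
m=(abs(v+.009)<.1)&(P[:,2]>.010)&(P[:,2]<.026)&(u>.4)&(u<.68); print('floor u',np.percentile(u[m],[.5,99.5]),'v',np.percentile(v[m],[1,99]),np.median(P[m][:,2]))
m=(abs(v+.009)<.1)&(P[:,2]>.06)&(P[:,2]<.070)&(u>.4)&(u<.6); print('panel u',np.percentile(u[m],[.5,99.5]),m.sum())
m=(abs(v+.009)<.045)&(P[:,2]>.038)&(P[:,2]<.05)&(u>.4)&(u<.48); print('bar u',np.percentile(u[m],[1,50,99]))
m=(u>.5)&(u<.62)&(abs(v+.009)<.16)&(P[:,2]>.036)&(P[:,2]<.052);vv=v[m]+.009;print('walls v',np.percentile(vv[vv<0],[2,98]),np.percentile(vv[vv>0],[2,98]))
plan([.466,-.3875,.064],-40,s)
E
```

```text
time_s: 6.0
tool_pos: [0.4559, -0.0556, 0.174]
eef_rot: [[-0.09, 0.996, 0.002], [0.996, 0.09, -0.0], [-0.001, 0.002, -1.0]]
contact_force: [1.6, 0.8, -0.5]
width: 0.672
finger_force: 0.0
time_s: 6.7
tool_pos: [0.4172, -0.2534, 0.1711]
eef_rot: [[0.645, 0.764, -0.001], [0.764, -0.645, 0.0], [-0.0, -0.001, -1.0]]
contact_force: [-0.2, -0.2, -0.2]
width: 1.0
finger_force: 0.0
t 6.7 p [ 0.4172 -0.2534  0.1711] w 1.0 ff 0.0 F [-0.2 -0.2 -0.2]
[[ 0.645  0.764 -0.001]
 [ 0.764 -0.645  0.   ]
 [-0.    -0.001 -1.   ]]
floor u [0.49071524 0.65520132] v [-0.10698393  0.08898517] 0.017597289725199725
panel u [0.49039157 0.50477746] 578
bar u [0.45080118 0.45531169 0.46035079]
walls v [-0.12515652 -0.11874241] [0.12064564 0.12670888]
turn [-0.   0.  -0.2] then shift [-71.4 123.6 107.1]
```

View pics/t2.png

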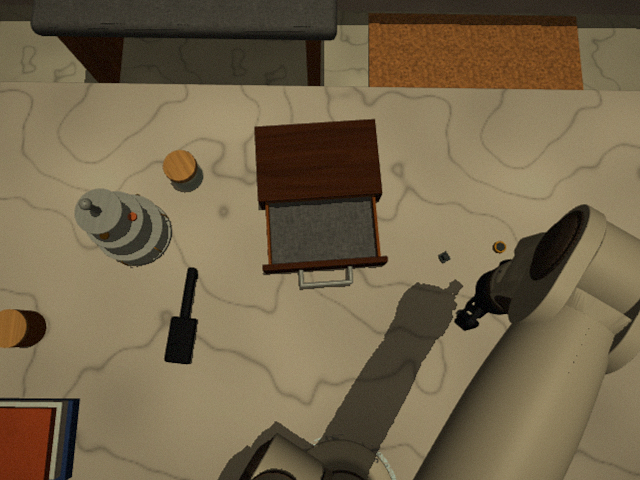

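```bash
python3 - <<'E'
from h import *
a=np.radians(4.9);ex=np.array([np.cos(a),np.sin(a)]);ey=np.array([-ex[1],ex[0]])
for n in('top','side'):
    c=cam(n); P=cloud(c).reshape(-1,3); u=P[:,:2]@ex;v=P[:,:2]@ey
    m=(abs(v+.009)<.1)&(P[:,2]>.064)&(P[:,2]<.08)&(u>.56)&(u<.9); 
    print(n,'chest u',np.percentile(u[m],[.2,50,99.8]))
    m=(abs(v+.009)<.1)&(P[:,2]>.058)&(P[:,2]<.072)&(u>.4)&(u<.56); print('panel',np.percentile(u[m],[.5,99.5]))
    m=(u>.6)&(u<.86)&(abs(v)<.3)&(P[:,2]>.069)&(P[:,2]<.08);print(cv2.minAreaRect(P[m][:,:2].astype(np.float32)))
    if n=='side': m=(np.hypot(P[:,0]-.466,P[:,1]+.3875)<.05)&(P[:,2]>.088)&(P[:,2]<.102);print('stack',m.sum(),cv2.minEnclosingCircle(P[m][:,:2].astype(np.float32)))
    if n=='side': save(c,'s2.png')
E
```

```text
top chest u [0.64512188 0.73243679 0.82510974]
panel [0.49022419 0.50470682]
((0.726457953453064, 0.13819533586502075), (0.1811162233352661, 0.44802579283714294), 4.656233310699463)
side chest u [0.64559902 0.73380343 0.82491247]
panel [0.49059012 0.50473461]
((0.7269556522369385, 0.1344171017408371), (0.18063226342201233, 0.4510328471660614), 4.698545932769775)
stack 368 ((0.46659886837005615, -0.3892723023891449), 0.03274023160338402)
```

The side view puts the drawer at about 0.1405 m, short of the 0.145 m stop and only just over the threshold. I'll regrasp the handle and seat it firmly at the stop.

```bash
python3 -m crank '[{"delta_pos":[35,0,0],"angular":[0,0,-8.5],"claw":35},{"delta_pos":[35,0,0],"angular":[0,0,-8.5],"claw":35},{"delta_pos":[40,0,0],"angular":[0,0,-8.5],"claw":35},{"delta_pos":[45,0,0],"angular":[0,0,-8.5],"claw":35},{"delta_pos":[45,0,0],"angular":[0,0,-8.5],"claw":35},{"delta_pos":[45,0,0],"angular":[0,0,-2.5],"claw":35},{"delta_pos":[40,0,0],"angular":[0,0,0],"claw":35},{"delta_pos":[0,0,0],"angular":[0,0,0],"claw":35}]'
python3 -c "
from h import *
plan([.4544,.0299,.022],4.9)"
```

```text
time_s: 7.65
tool_pos: [0.4845, 0.0186, 0.1716]
eef_rot: [[-0.094, 0.996, -0.0], [0.996, 0.094, 0.001], [0.001, 0.0, -1.0]]
contact_force: [0.6, -0.3, -0.7]
width: 0.353
finger_force: 0.0
turn [ 0.  -0.1  0.5] then shift [ 13.9 -29.1 149.6]
```

```bash
python3 -m crank '[{"delta_pos":[14,-29,0],"angular":[0,0,0.5],"claw":35},{"delta_pos":[0,0,40],"angular":[0,0,0],"claw":35},{"delta_pos":[0,0,40],"angular":[0,0,0],"claw":35},{"delta_pos":[0,0,30],"angular":[0,0,0],"claw":35},{"delta_pos":[0,0,20],"angular":[0,0,0],"claw":35},{"delta_pos":[0,0,10],"angular":[0,0,0],"claw":35},{"delta_pos":[0,0,5],"angular":[0,0,0],"claw":35},{"delta_pos":[0,0,0],"angular":[0,0,0],"claw":35}]'
python3 -c "
from h import *
plan([.4544,.0299,.022],4.9)"
```

```text
time_s: 8.45
tool_pos: [0.4551, 0.0254, 0.0268]
eef_rot: [[-0.078, 0.997, 0.0], [0.997, 0.078, -0.0], [-0.0, 0.0, -1.0]]
contact_force: [-0.0, 0.9, 0.7]
width: 0.352
finger_force: 0.0
turn [ 0.   0.  -0.4] then shift [ 4.6 -0.3  4.8]
```

```bash
python3 -m crank '[{"delta_pos":[0,0,3],"angular":[0,0,-0.4],"claw":0},{"delta_pos":[0,0,0],"angular":[0,0,0],"claw":0},{"delta_pos":[0,0,0],"angular":[0,0,0],"claw":0},{"delta_pos":[0,0,0],"angular":[0,0,0],"claw":0},{"delta_pos":[0,-3,0],"angular":[0,0,0],"claw":0},{"delta_pos":[0,-3,0],"angular":[0,0,0],"claw":0},{"delta_pos":[0,-3,0],"angular":[0,0,0],"claw":0},{"delta_pos":[0,0,0],"angular":[0,0,0],"claw":0}]' 80
python3 -m crank '[{"delta_pos":[0,-2,0],"angular":[0,0,0],"claw":0},{"delta_pos":[0,0,0],"angular":[0,0,0],"claw":0},{"delta_pos":[0,0,0],"angular":[0,0,0],"claw":0},{"delta_pos":[0,0,0],"angular":[0,0,0],"claw":0}]'
```

```text
time_s: 9.25
tool_pos: [0.4508, 0.025, 0.0246]
eef_rot: [[-0.085, 0.996, 0.011], [0.996, 0.085, 0.001], [0.0, 0.011, -1.0]]
contact_force: [25.7, 2.1, -13.9]
width: 0.086
finger_force: 78.4
time_s: 9.65
tool_pos: [0.4507, 0.025, 0.0246]
eef_rot: [[-0.085, 0.996, 0.014], [0.996, 0.085, 0.001], [0.0, 0.014, -1.0]]
contact_force: [38.2, 2.5, -21.4]
width: 0.084
finger_force: 77.9
```

```bash
python3 -m crank '[{"delta_pos":[0,4,0],"angular":[0,0,0],"claw":0},{"delta_pos":[0,0,0],"angular":[0,0,0],"claw":35},{"delta_pos":[0,0,0],"angular":[0,0,0],"claw":35},{"delta_pos":[0,0,0],"angular":[0,0,0],"claw":35},{"delta_pos":[0,0,-20],"angular":[0,0,0],"claw":35},{"delta_pos":[0,0,-40],"angular":[0,0,0],"claw":35},{"delta_pos":[0,0,-45],"angular":[0,0,0],"claw":35},{"delta_pos":[-45,0,-45],"angular":[0,0,0],"claw":100}]'
python3 -m crank '[{"delta_pos":[-45,0,0],"angular":[0,0,8.5],"claw":100},{"delta_pos":[-45,0,0],"angular":[0,0,8.5],"claw":100},{"delta_pos":[-45,0,0],"angular":[0,0,8.5],"claw":100},{"delta_pos":[-45,0,0],"angular":[0,0,8.5],"claw":100},{"delta_pos":[-45,0,0],"angular":[0,0,8.5],"claw":100},{"delta_pos":[-45,0,0],"angular":[0,0,2.5],"claw":100},{"delta_pos":[-45,0,0],"angular":[0,0,0],"claw":100},{"delta_pos":[0,0,0],"angular":[0,0,0],"claw":100}]'
python3 - <<'E'
from h import *
s=state()
c=cam('top'); P=cloud(c).reshape(-1,3)
a=np.radians(4.9);ex=np.array([np.cos(a),np.sin(a)]);ey=np.array([-ex[1],ex[0]]);u=P[:,:2]@ex;v=P[:,:2]@ey
m=(abs(v+.009)<.1)&(P[:,2]>.058)&(P[:,2]<.072)&(u>.4)&(u<.56); print('panel',np.percentile(u[m],[.5,99.5]))
plan([.4664,-.3880,.064],-40,s)
E
```

```text
time_s: 10.45
tool_pos: [0.4507, -0.0087, 0.1663]
eef_rot: [[-0.088, 0.996, 0.001], [0.996, 0.088, 0.001], [0.001, 0.001, -1.0]]
contact_force: [1.0, -0.1, 0.2]
width: 0.504
finger_force: 0.0
time_s: 11.25
tool_pos: [0.345, -0.2985, 0.1638]
eef_rot: [[0.649, 0.761, -0.001], [0.761, -0.649, -0.0], [-0.001, -0.001, -1.0]]
contact_force: [0.3, -0.0, -1.0]
width: 0.999
finger_force: 0.0
t 11.25 p [ 0.345  -0.2985  0.1638] w 0.999 ff 0.0 F [ 0.3 -0.  -1. ]
[[ 0.649  0.761 -0.001]
 [ 0.761 -0.649 -0.   ]
 [-0.001 -0.001 -1.   ]]
panel [0.4861501  0.50067348]
turn [-0.   0.1 -0.5] then shift [  9.5 150.5  99.8]
```

```bash
python3 -m crank '[{"delta_pos":[9,40,0],"angular":[0,0,-0.5],"claw":100},{"delta_pos":[0,40,0],"angular":[0,0,0],"claw":100},{"delta_pos":[0,40,0],"angular":[0,0,0],"claw":100},{"delta_pos":[0,30,0],"angular":[0,0,0],"claw":100},{"delta_pos":[0,0,20],"angular":[0,0,0],"claw":100},{"delta_pos":[0,0,20],"angular":[0,0,0],"claw":100},{"delta_pos":[0,0,0],"angular":[0,0,0],"claw":100}]'
python3 - <<'E'
from h import *
s=state()
c=cam('wrist');save(c,'w3.png');P=cloud(c).reshape(-1,3)
m=(np.hypot(P[:,0]-.466,P[:,1]+.3875)<.05)&(P[:,2]>.088)&(P[:,2]<.102);print('stack',m.sum(),cv2.minEnclosingCircle(P[m][:,:2].astype(np.float32)),np.percentile(P[m][:,2],[5,50,95]))
plan([.4664,-.3880,.064],-40,s)
E
```

```text
time_s: 12.0
tool_pos: [0.469, -0.3827, 0.1206]
eef_rot: [[0.637, 0.771, -0.004], [0.771, -0.637, 0.004], [0.0, -0.006, -1.0]]
contact_force: [0.1, -0.2, -0.1]
width: 0.998
finger_force: 0.0
t 12.0 p [ 0.469  -0.3827  0.1206] w 0.998 ff 0.0 F [ 0.1 -0.2 -0.1]
[[ 0.637  0.771 -0.004]
 [ 0.771 -0.637  0.004]
 [ 0.    -0.006 -1.   ]]
stack 3291 ((0.4654645323753357, -0.3880876898765564), 0.03129516914486885) [0.08910162 0.09295395 0.0940961 ]
turn [-0.3 -0.   0.4] then shift [-5.8  1.4 56.6]
```

View pics/w3.png

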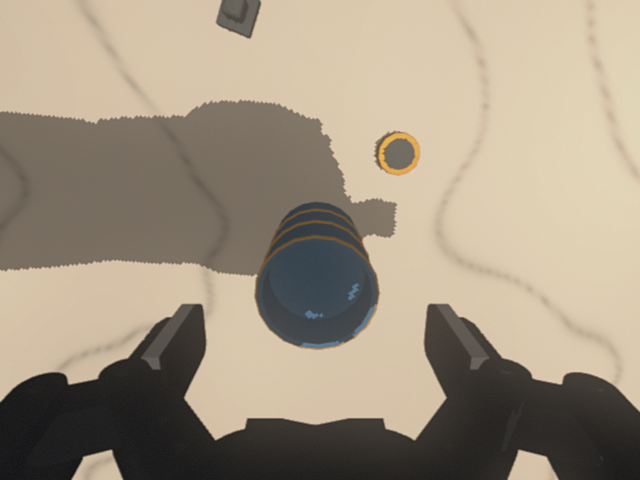

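The stack's rim (317,292) sits midway between the fingers (205–425), with the locket at (398,153). I'll descend and grip the top dish.

```bash
python3 -m crank '[{"delta_pos":[-6,0,10],"angular":[-0.3,0,0.4],"claw":100},{"delta_pos":[0,0,25],"angular":[0,0,0],"claw":100},{"delta_pos":[0,0,15],"angular":[0,0,0],"claw":100},{"delta_pos":[0,0,6],"angular":[0,0,0],"claw":100},{"delta_pos":[0,0,0],"angular":[0,0,0],"claw":40},{"delta_pos":[0,0,0],"angular":[0,0,0],"claw":40},{"delta_pos":[0,0,0],"angular":[0,0,0],"claw":40},{"delta_pos":[0,0,0],"angular":[0,0,0],"claw":40}]' 35
```

```text
time_s: 12.85
tool_pos: [0.4662, -0.39, 0.0692]
eef_rot: [[0.643, 0.766, 0.006], [0.766, -0.643, -0.005], [0.0, 0.007, -1.0]]
contact_force: [-0.1, 0.1, 4.2]
width: 0.679
finger_force: 37.9
```

```bash
python3 -m crank '[{"delta_pos":[0,0,-10],"angular":[0,0,0],"claw":40},{"delta_pos":[0,0,-20],"angular":[0,0,0],"claw":40},{"delta_pos":[0,0,-30],"angular":[0,0,0],"claw":40},{"delta_pos":[0,0,-30],"angular":[0,0,0],"claw":40},{"delta_pos":[0,0,-20],"angular":[0,0,0],"claw":40},{"delta_pos":[30,0,0],"angular":[0,0,-8],"claw":40},{"delta_pos":[30,0,0],"angular":[0,0,-8],"claw":40},{"delta_pos":[30,0,0],"angular":[0,0,-8],"claw":40}]'
python3 -m crank '[{"delta_pos":[40,0,0],"angular":[0,0,-8],"claw":40},{"delta_pos":[40,0,0],"angular":[0,0,-8],"claw":40},{"delta_pos":[40,0,0],"angular":[0,0,-5],"claw":40},{"delta_pos":[40,0,0],"angular":[0,0,0],"claw":40},{"delta_pos":[40,0,0],"angular":[0,0,0],"claw":40},{"delta_pos":[0,0,0],"angular":[0,0,0],"claw":40}]'
python3 -c "
from h import *
plan([.5675,.1199,.027],4.9)"
```

```text
time_s: 13.65
tool_pos: [0.5133, -0.3127, 0.1786]
eef_rot: [[0.272, 0.962, 0.005], [0.962, -0.271, -0.004], [-0.002, 0.005, -1.0]]
contact_force: [0.4, 0.2, -0.8]
width: 0.679
finger_force: 37.7
time_s: 14.25
tool_pos: [0.5221, -0.1118, 0.1784]
eef_rot: [[-0.09, 0.996, 0.005], [0.996, 0.09, -0.003], [-0.003, 0.005, -1.0]]
contact_force: [0.5, -0.9, -1.5]
width: 0.679
finger_force: 37.7
turn [0.3 0.2 0.3] then shift [227.   65.1 151.4]
```

```bash
python3 -m crank '[{"delta_pos":[40,13,0],"angular":[0.3,0.2,0.3],"claw":40},{"delta_pos":[40,13,0],"angular":[0,0,0],"claw":40},{"delta_pos":[40,13,0],"angular":[0,0,0],"claw":40},{"delta_pos":[40,13,0],"angular":[0,0,0],"claw":40},{"delta_pos":[40,13,0],"angular":[0,0,0],"claw":40},{"delta_pos":[27,0,0],"angular":[0,0,0],"claw":40},{"delta_pos":[0,0,20],"angular":[0,0,0],"claw":40},{"delta_pos":[0,0,0],"angular":[0,0,0],"claw":40}]'
python3 -c "
from h import *
plan([.5675,.1199,.027],4.9)"
```

```text
time_s: 15.05
tool_pos: [0.5677, 0.1163, 0.1552]
eef_rot: [[-0.082, 0.997, -0.005], [0.997, 0.082, -0.001], [-0.001, -0.005, -1.0]]
contact_force: [-0.4, -1.2, -1.6]
width: 0.678
finger_force: 37.8
turn [-0.3  0.  -0.2] then shift [3.600e+00 1.000e-01 1.282e+02]
```

```bash
python3 -m crank '[{"delta_pos":[4,0,30],"angular":[-0.3,0,-0.2],"claw":40},{"delta_pos":[0,0,30],"angular":[0,0,0],"claw":40},{"delta_pos":[0,0,25],"angular":[0,0,0],"claw":40},{"delta_pos":[0,0,20],"angular":[0,0,0],"claw":40},{"delta_pos":[0,0,12],"angular":[0,0,0],"claw":40},{"delta_pos":[0,0,3],"angular":[0,0,0],"claw":40},{"delta_pos":[0,0,0],"angular":[0,0,0],"claw":40},{"delta_pos":[0,0,0],"angular":[0,0,0],"claw":40}]'
```

```text
time_s: 15.85
tool_pos: [0.5692, 0.1199, 0.0384]
eef_rot: [[-0.084, 0.996, 0.005], [0.996, 0.084, 0.001], [0.0, 0.005, -1.0]]
contact_force: [-0.5, -0.3, -0.9]
width: 0.682
finger_force: 37.9
```

```bash
python3 -m crank '[{"delta_pos":[0,-1,4],"angular":[0,0,0],"claw":40},{"delta_pos":[0,0,4],"angular":[0,0,0],"claw":40},{"delta_pos":[0,0,2],"angular":[0,0,0],"claw":40},{"delta_pos":[0,0,1],"angular":[0,0,0],"claw":40},{"delta_pos":[0,0,0],"angular":[0,0,0],"claw":40},{"delta_pos":[0,0,0],"angular":[0,0,0],"claw":40}]'
```

```text
time_s: 16.45
tool_pos: [0.5682, 0.12, 0.0272]
eef_rot: [[-0.085, 0.996, 0.006], [0.996, 0.085, 0.0], [-0.0, 0.006, -1.0]]
contact_force: [0.3, -0.4, 7.0]
width: 0.675
finger_force: 38.4
```

Contact with the floor came at 7 N, at the expected height. Releasing and going back for the middle dish.

```bash
python3 -m crank '[{"delta_pos":[0,0,0],"angular":[0,0,0],"claw":95},{"delta_pos":[0,0,0],"angular":[0,0,0],"claw":95},{"delta_pos":[0,0,0],"angular":[0,0,0],"claw":95},{"delta_pos":[0,0,-20],"angular":[0,0,0],"claw":95},{"delta_pos":[0,0,-40],"angular":[0,0,0],"claw":95},{"delta_pos":[0,0,-45],"angular":[0,0,0],"claw":95},{"delta_pos":[-20,0,-30],"angular":[0,0,0],"claw":95},{"delta_pos":[-40,0,0],"angular":[0,0,0],"claw":95}]'
python3 -m crank '[{"delta_pos":[-45,-10,0],"angular":[0,0,0],"claw":100},{"delta_pos":[-45,-10,0],"angular":[0,0,0],"claw":100},{"delta_pos":[-45,-10,0],"angular":[0,0,8.5],"claw":100},{"delta_pos":[-45,0,0],"angular":[0,0,8.5],"claw":100},{"delta_pos":[-45,0,0],"angular":[0,0,8.5],"claw":100},{"delta_pos":[-45,0,0],"angular":[0,0,8.5],"claw":100},{"delta_pos":[-45,0,0],"angular":[0,0,8.5],"claw":100},{"delta_pos":[-45,0,0],"angular":[0,0,2.5],"claw":100}]'
python3 - <<'E'
from h import *
s=state()
c=cam('top');save(c,'t4.png');P=cloud(c).reshape(-1,3)
for nm,x,y,z0 in(('stack',.466,-.388,.065),('dish1',.5675,.12,.053)):
    m=(np.hypot(P[:,0]-x,P[:,1]-y)<.05)&(abs(P[:,2]-z0)<.006);print(nm,m.sum(),cv2.minEnclosingCircle(P[m][:,:2].astype(np.float32)) if m.any() else '',np.percentile(P[m][:,2],[5,50,95]) if m.any() else '')
plan([.466,-.3880,.17],-40,s)
E
```

```text
time_s: 17.25
tool_pos: [0.5739, 0.0614, 0.1661]
eef_rot: [[-0.088, 0.996, 0.011], [0.996, 0.088, 0.001], [0.0, 0.011, -1.0]]
contact_force: [0.7, -0.6, 0.6]
width: 0.954
finger_force: 0.0
time_s: 18.05
tool_pos: [0.4752, -0.2846, 0.1601]
eef_rot: [[0.649, 0.761, 0.003], [0.761, -0.649, 0.0], [0.002, 0.002, -1.0]]
contact_force: [1.0, -0.6, -0.2]
width: 1.0
finger_force: 0.0
t 18.05 p [ 0.4752 -0.2846  0.1601] w 1.0 ff 0.0 F [ 1.  -0.6 -0.2]
[[ 0.649  0.761  0.003]
 [ 0.761 -0.649  0.   ]
 [ 0.002  0.002 -1.   ]]
stack 43 ((0.45027878880500793, -0.37211939692497253), 0.02080840989947319) [0.06116984 0.06382856 0.06771396]
dish1 160 ((0.5662286281585693, 0.1310569792985916), 0.04051592946052551) [0.04768702 0.0519978  0.0554081 ]
turn [ 0.1 -0.1 -0.5] then shift [-85.1  59.4  -9.9]
```

View pics/t4.png

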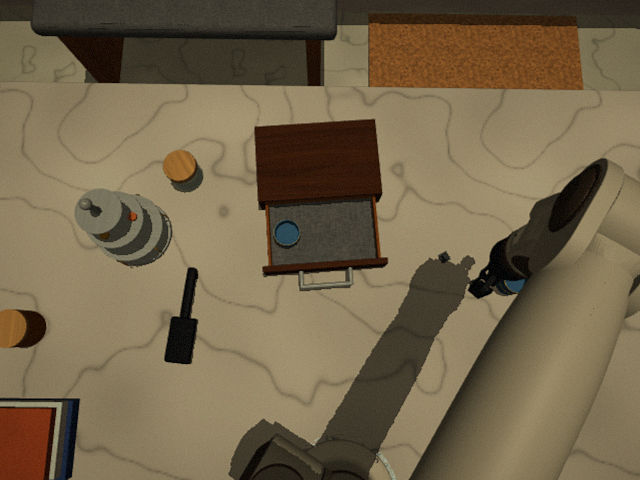

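Dish 1 stands upright in the drawer's left end at (287,233). On to the middle dish.

```bash
python3 -m crank '[{"delta_pos":[-40,30,0],"angular":[0,0,-0.5],"claw":100},{"delta_pos":[-40,29,0],"angular":[0,0,0],"claw":100},{"delta_pos":[-5,0,30],"angular":[0,0,0],"claw":100},{"delta_pos":[0,0,25],"angular":[0,0,0],"claw":100},{"delta_pos":[0,0,0],"angular":[0,0,0],"claw":100}]'
python3 - <<'E'
from h import *
s=state()
c=cam('wrist');P=cloud(c).reshape(-1,3)
m=(np.hypot(P[:,0]-.466,P[:,1]+.3875)<.05)&(P[:,2]>.058)&(P[:,2]<.072);print('stack',m.sum(),cv2.minEnclosingCircle(P[m][:,:2].astype(np.float32)),np.percentile(P[m][:,2],[5,50,95]))
plan([.466,-.3885,.038],-40,s)
E
```

```text
time_s: 18.6
tool_pos: [0.4653, -0.3852, 0.1015]
eef_rot: [[0.639, 0.769, -0.001], [0.769, -0.639, 0.004], [0.003, -0.004, -1.0]]
contact_force: [0.7, 0.3, -0.3]
width: 0.999
finger_force: 0.0
t 18.6 p [ 0.4653 -0.3852  0.1015] w 0.999 ff 0.0 F [ 0.7  0.3 -0.3]
[[ 0.639  0.769 -0.001]
 [ 0.769 -0.639  0.004]
 [ 0.003 -0.004 -1.   ]]
stack 2970 ((0.4657241702079773, -0.3884912133216858), 0.031365495175123215) [0.0593484  0.06293328 0.0640916 ]
turn [-0.2 -0.1  0.3] then shift [-2.1  2.7 63.5]
```

```bash
python3 -m crank '[{"delta_pos":[-2,2,20],"angular":[-0.2,-0.1,0.3],"claw":100},{"delta_pos":[0,0,25],"angular":[0,0,0],"claw":100},{"delta_pos":[0,0,14],"angular":[0,0,0],"claw":100},{"delta_pos":[0,0,5],"angular":[0,0,0],"claw":100},{"delta_pos":[0,0,0],"angular":[0,0,0],"claw":40},{"delta_pos":[0,0,0],"angular":[0,0,0],"claw":40},{"delta_pos":[0,0,0],"angular":[0,0,0],"claw":40},{"delta_pos":[0,0,0],"angular":[0,0,0],"claw":40}]' 35
```

```text
time_s: 19.45
tool_pos: [0.4682, -0.3894, 0.0433]
eef_rot: [[0.642, 0.767, 0.007], [0.767, -0.642, -0.005], [0.001, 0.009, -1.0]]
contact_force: [-0.9, 0.4, 6.7]
width: 0.674
finger_force: 38.2
```

```bash
python3 -m crank '[{"delta_pos":[0,0,-10],"angular":[0,0,0],"claw":40},{"delta_pos":[0,0,-20],"angular":[0,0,0],"claw":40},{"delta_pos":[0,0,-35],"angular":[0,0,0],"claw":40},{"delta_pos":[0,0,-40],"angular":[0,0,0],"claw":40},{"delta_pos":[0,0,-30],"angular":[0,0,0],"claw":40},{"delta_pos":[30,0,0],"angular":[0,0,-8],"claw":40},{"delta_pos":[30,0,0],"angular":[0,0,-8],"claw":40},{"delta_pos":[30,0,0],"angular":[0,0,-8],"claw":40}]'
python3 -m crank '[{"delta_pos":[40,0,0],"angular":[0,0,-8],"claw":40},{"delta_pos":[40,0,0],"angular":[0,0,-8],"claw":40},{"delta_pos":[40,0,0],"angular":[0,0,-5],"claw":40},{"delta_pos":[40,10,0],"angular":[0,0,0],"claw":40},{"delta_pos":[40,10,0],"angular":[0,0,0],"claw":40},{"delta_pos":[40,20,0],"angular":[0,0,0],"claw":40},{"delta_pos":[40,20,0],"angular":[0,0,0],"claw":40},{"delta_pos":[0,0,0],"angular":[0,0,0],"claw":40}]'
python3 -c "
from h import *
plan([.5743,.0402,.031],4.9)"
```

```text
time_s: 20.25
tool_pos: [0.5149, -0.3121, 0.1775]
eef_rot: [[0.27, 0.963, 0.006], [0.963, -0.27, -0.004], [-0.002, 0.007, -1.0]]
contact_force: [-0.6, -0.7, -1.2]
width: 0.678
finger_force: 37.7
time_s: 21.05
tool_pos: [0.5775, -0.0255, 0.1764]
eef_rot: [[-0.093, 0.996, 0.006], [0.996, 0.093, -0.002], [-0.003, 0.006, -1.0]]
contact_force: [-1.1, -0.2, 0.0]
width: 0.681
finger_force: 37.8
turn [0.3 0.2 0.4] then shift [ 65.7   2.4 145.4]
```

```bash
python3 -m crank '[{"delta_pos":[35,2,0],"angular":[0.3,0.2,0.4],"claw":40},{"delta_pos":[32,0,0],"angular":[0,0,0],"claw":40},{"delta_pos":[0,0,30],"angular":[0,0,0],"claw":40},{"delta_pos":[0,0,30],"angular":[0,0,0],"claw":40},{"delta_pos":[0,0,30],"angular":[0,0,0],"claw":40},{"delta_pos":[0,0,25],"angular":[0,0,0],"claw":40},{"delta_pos":[0,0,15],"angular":[0,0,0],"claw":40},{"delta_pos":[0,0,0],"angular":[0,0,0],"claw":40}]'
python3 -c "
from h import *
plan([.5743,.0402,.031],4.9)"
```

```text
time_s: 21.85
tool_pos: [0.5715, 0.0366, 0.0442]
eef_rot: [[-0.081, 0.997, -0.003], [0.997, 0.081, -0.001], [-0.0, -0.003, -1.0]]
contact_force: [-0.6, -0.5, 0.3]
width: 0.674
finger_force: 37.8
turn [-0.2  0.  -0.3] then shift [ 3.4  3.1 13.2]
```

```bash
python3 -m crank '[{"delta_pos":[2,1,5],"angular":[-0.2,0,-0.3],"claw":40},{"delta_pos":[0,0,5],"angular":[0,0,0],"claw":40},{"delta_pos":[0,0,2],"angular":[0,0,0],"claw":40},{"delta_pos":[0,0,1],"angular":[0,0,0],"claw":40},{"delta_pos":[0,0,0],"angular":[0,0,0],"claw":40},{"delta_pos":[0,0,0],"angular":[0,0,0],"claw":40}]'
```

```text
time_s: 22.45
tool_pos: [0.5736, 0.0391, 0.0331]
eef_rot: [[-0.086, 0.996, 0.004], [0.996, 0.086, -0.0], [-0.0, 0.004, -1.0]]
contact_force: [-0.4, 0.8, -0.7]
width: 0.678
finger_force: 37.8
```

```bash
python3 -m crank '[{"delta_pos":[0,0,1],"angular":[0,0,0],"claw":40},{"delta_pos":[0,0,1],"angular":[0,0,0],"claw":40},{"delta_pos":[0,0,1],"angular":[0,0,0],"claw":40},{"delta_pos":[0,0,0],"angular":[0,0,0],"claw":40},{"delta_pos":[0,0,0],"angular":[0,0,0],"claw":40}]'
```

```text
time_s: 22.95
tool_pos: [0.5745, 0.0392, 0.0314]
eef_rot: [[-0.086, 0.996, 0.006], [0.996, 0.086, 0.0], [-0.0, 0.006, -1.0]]
contact_force: [-0.6, -0.1, 9.1]
width: 0.674
finger_force: 38.6
```

Floor contact at 9 N. I'll release and fetch the lowest dish.

```bash
python3 -m crank '[{"delta_pos":[0,0,0],"angular":[0,0,0],"claw":95},{"delta_pos":[0,0,0],"angular":[0,0,0],"claw":95},{"delta_pos":[0,0,0],"angular":[0,0,0],"claw":95},{"delta_pos":[0,0,-20],"angular":[0,0,0],"claw":95},{"delta_pos":[0,0,-40],"angular":[0,0,0],"claw":95},{"delta_pos":[0,0,-45],"angular":[0,0,0],"claw":95},{"delta_pos":[-20,0,-30],"angular":[0,0,0],"claw":95},{"delta_pos":[-40,0,0],"angular":[0,0,0],"claw":95}]'
python3 -m crank '[{"delta_pos":[-45,-20,0],"angular":[0,0,0],"claw":100},{"delta_pos":[-45,-20,0],"angular":[0,0,8.5],"claw":100},{"delta_pos":[-45,-10,0],"angular":[0,0,8.5],"claw":100},{"delta_pos":[-45,0,0],"angular":[0,0,8.5],"claw":100},{"delta_pos":[-45,0,0],"angular":[0,0,8.5],"claw":100},{"delta_pos":[-45,0,0],"angular":[0,0,8.5],"claw":100},{"delta_pos":[-45,0,0],"angular":[0,0,2.5],"claw":100},{"delta_pos":[0,0,0],"angular":[0,0,0],"claw":100}]'
python3 - <<'E'
from h import *
s=state()
c=cam('top');save(c,'t5.png')
plan([.466,-.3885,.09],-40,s)
E
```

```text
time_s: 23.75
tool_pos: [0.58, -0.0196, 0.17]
eef_rot: [[-0.09, 0.996, 0.011], [0.996, 0.09, 0.0], [-0.001, 0.01, -1.0]]
contact_force: [1.1, 0.4, -0.6]
width: 0.951
finger_force: 0.0
time_s: 24.55
tool_pos: [0.4561, -0.3228, 0.1642]
eef_rot: [[0.648, 0.761, 0.002], [0.761, -0.648, -0.001], [0.001, 0.002, -1.0]]
contact_force: [1.0, 0.1, -0.2]
width: 1.0
finger_force: 0.0
t 24.55 p [ 0.4561 -0.3228  0.1642] w 1.0 ff 0.0 F [ 1.   0.1 -0.2]
[[ 0.648  0.761  0.002]
 [ 0.761 -0.648 -0.001]
 [ 0.001  0.002 -1.   ]]
turn [ 0.1 -0.1 -0.4] then shift [-43.9  49.8  74.2]
```

View pics/t5.png

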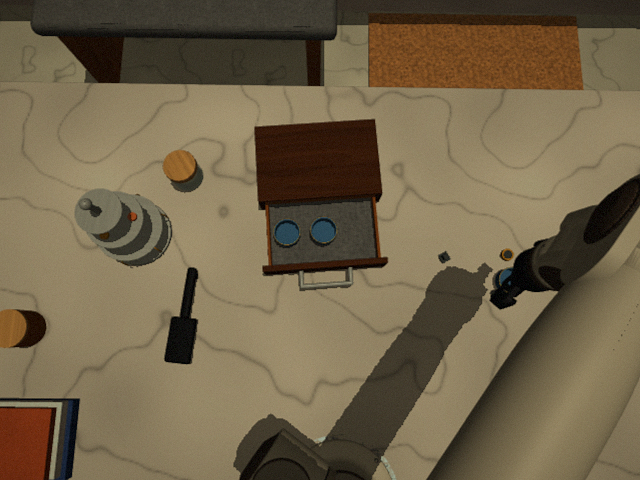

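Dishes 1 and 2 are at (287,233) and (323,231). The locket has been knocked to about (507,254), so I'll check it from the wrist camera before descending.

```bash
python3 -m crank '[{"delta_pos":[-22,25,0],"angular":[0,0,-0.4],"claw":100},{"delta_pos":[-22,25,20],"angular":[0,0,0],"claw":100},{"delta_pos":[0,0,20],"angular":[0,0,0],"claw":100},{"delta_pos":[0,0,20],"angular":[0,0,0],"claw":100},{"delta_pos":[0,0,0],"angular":[0,0,0],"claw":100}]'
python3 - <<'E'
from h import *
s=state()
c=cam('wrist');save(c,'w5.png');P=cloud(c).reshape(-1,3)
m=(np.hypot(P[:,0]-.466,P[:,1]+.3875)<.05)&(P[:,2]>.028)&(P[:,2]<.042);print('dish',m.sum(),cv2.minEnclosingCircle(P[m][:,:2].astype(np.float32)),np.percentile(P[m][:,2],[5,50,95]))
h=cv2.cvtColor(c['frame'],cv2.COLOR_RGB2HSV);f=P.reshape(480,640,3)
m=((f[...,2]>.006)&(f[...,2]<.018)&(np.hypot(f[...,0]-.53,f[...,1]+.39)<.09)&(np.hypot(f[...,0]-.466,f[...,1]+.388)>.036)).astype(np.uint8)
k,l,st,ce=cv2.connectedComponentsWithStats(m)
for i in range(1,k):
    if st[i,4]>150: print(st[i],np.round(cv2.minEnclosingCircle(f[l==i][:,:2].astype(np.float32))[0],4),np.median(f[l==i],0))
plan([.466,-.3885,.009],-40,s)
E
```

```text
time_s: 25.1
tool_pos: [0.4688, -0.3834, 0.1012]
eef_rot: [[0.637, 0.771, -0.001], [0.771, -0.637, 0.003], [0.002, -0.003, -1.0]]
contact_force: [-0.5, -0.9, -0.7]
width: 0.998
finger_force: 0.0
t 25.1 p [ 0.4688 -0.3834  0.1012] w 0.998 ff 0.0 F [-0.5 -0.9 -0.7]
[[ 0.637  0.771 -0.001]
 [ 0.771 -0.637  0.003]
 [ 0.002 -0.003 -1.   ]]
dish 2216 ((0.4660610854625702, -0.38864973187446594), 0.031180452555418015) [0.02954374 0.03297354 0.03413231]
[ 374  172   45   45 1543] [ 0.5293 -0.3905] [ 0.52920258 -0.38985463  0.01056645]
turn [-0.1 -0.1  0.4] then shift [-5.8  1.1 92.2]
```

View pics/w5.png

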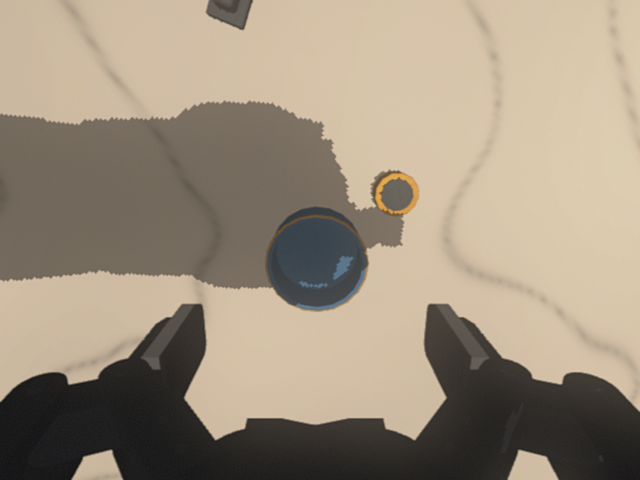

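The dish is at (317,262), centred between the fingers, and the locket at (397,193) is clear of them by about 14 mm. Grasping the lowest dish.

```bash
python3 -m crank '[{"delta_pos":[-6,1,25],"angular":[-0.1,-0.1,0.4],"claw":100},{"delta_pos":[0,0,30],"angular":[0,0,0],"claw":100},{"delta_pos":[0,0,20],"angular":[0,0,0],"claw":100},{"delta_pos":[0,0,10],"angular":[0,0,0],"claw":100},{"delta_pos":[0,0,3],"angular":[0,0,0],"claw":100},{"delta_pos":[0,0,0],"angular":[0,0,0],"claw":100}]' 35
python3 -m crank '[{"delta_pos":[0,0,0],"angular":[0,0,0],"claw":40},{"delta_pos":[0,0,0],"angular":[0,0,0],"claw":40},{"delta_pos":[0,0,0],"angular":[0,0,0],"claw":40},{"delta_pos":[0,0,0],"angular":[0,0,0],"claw":40}]' 35
```

```text
time_s: 25.75
tool_pos: [0.4672, -0.3906, 0.0176]
eef_rot: [[0.643, 0.766, 0.004], [0.766, -0.643, -0.003], [0.0, 0.006, -1.0]]
contact_force: [-0.4, -0.0, 0.4]
width: 0.997
finger_force: 0.0
time_s: 26.15
tool_pos: [0.4672, -0.391, 0.018]
eef_rot: [[0.643, 0.765, 0.005], [0.766, -0.643, -0.004], [0.0, 0.006, -1.0]]
contact_force: [0.1, 1.5, 5.8]
width: 0.673
finger_force: 38.1
```

The grip is too high on the rim, so I'll reopen, drop 7 mm and regrip.

```bash
python3 -m crank '[{"delta_pos":[0,0,0],"angular":[0,0,0],"claw":85},{"delta_pos":[0,0,0],"angular":[0,0,0],"claw":85},{"delta_pos":[0,0,4],"angular":[0,0,0],"claw":85},{"delta_pos":[0,0,4],"angular":[0,0,0],"claw":85},{"delta_pos":[0,0,0],"angular":[0,0,0],"claw":40},{"delta_pos":[0,0,0],"angular":[0,0,0],"claw":40},{"delta_pos":[0,0,0],"angular":[0,0,0],"claw":40},{"delta_pos":[0,0,0],"angular":[0,0,0],"claw":40}]' 35
```

```text
time_s: 26.95
tool_pos: [0.4665, -0.3905, 0.0084]
eef_rot: [[0.643, 0.766, 0.003], [0.766, -0.643, -0.002], [0.0, 0.004, -1.0]]
contact_force: [0.0, 0.5, -1.0]
width: 0.678
finger_force: 38.7
```

```bash
python3 -m crank '[{"delta_pos":[0,0,-10],"angular":[0,0,0],"claw":40},{"delta_pos":[0,0,-25],"angular":[0,0,0],"claw":40},{"delta_pos":[0,0,-45],"angular":[0,0,0],"claw":40},{"delta_pos":[0,0,-45],"angular":[0,0,0],"claw":40},{"delta_pos":[0,0,-35],"angular":[0,0,0],"claw":40},{"delta_pos":[30,0,0],"angular":[0,0,-8],"claw":40},{"delta_pos":[30,0,0],"angular":[0,0,-8],"claw":40},{"delta_pos":[30,0,0],"angular":[0,0,-8],"claw":40}]'
python3 -m crank '[{"delta_pos":[40,0,0],"angular":[0,0,-8],"claw":40},{"delta_pos":[40,0,0],"angular":[0,0,-8],"claw":40},{"delta_pos":[40,0,0],"angular":[0,0,-5],"claw":40},{"delta_pos":[40,15,0],"angular":[0,0,0],"claw":40},{"delta_pos":[40,25,0],"angular":[0,0,0],"claw":40},{"delta_pos":[30,20,0],"angular":[0,0,0],"claw":40},{"delta_pos":[30,0,0],"angular":[0,0,0],"claw":40},{"delta_pos":[0,0,0],"angular":[0,0,0],"claw":40}]'
python3 -c "
from h import *
plan([.5811,-.0395,.0265],4.9)"
```

```text
time_s: 27.75
tool_pos: [0.5142, -0.3138, 0.1695]
eef_rot: [[0.272, 0.962, 0.005], [0.962, -0.272, -0.003], [-0.002, 0.005, -1.0]]
contact_force: [0.7, 0.0, -1.2]
width: 0.676
finger_force: 38.8
time_s: 28.55
tool_pos: [0.5779, -0.0484, 0.1687]
eef_rot: [[-0.09, 0.996, 0.004], [0.996, 0.09, -0.002], [-0.002, 0.004, -1.0]]
contact_force: [1.6, -1.0, -0.7]
width: 0.68
finger_force: 38.8
turn [0.2 0.1 0.3] then shift [  8.6   3.9 142.2]
```

```bash
python3 -m crank '[{"delta_pos":[8,4,20],"angular":[0.2,0.1,0.3],"claw":40},{"delta_pos":[0,0,30],"angular":[0,0,0],"claw":40},{"delta_pos":[0,0,30],"angular":[0,0,0],"claw":40},{"delta_pos":[0,0,25],"angular":[0,0,0],"claw":40},{"delta_pos":[0,0,15],"angular":[0,0,0],"claw":40},{"delta_pos":[0,0,8],"angular":[0,0,0],"claw":40},{"delta_pos":[0,0,0],"angular":[0,0,0],"claw":40}]'
python3 -c "
from h import *
plan([.5811,-.0395,.0265],4.9)"
```

```text
time_s: 29.25
tool_pos: [0.581, -0.0437, 0.0398]
eef_rot: [[-0.081, 0.997, -0.001], [0.997, 0.081, -0.001], [-0.001, -0.001, -1.0]]
contact_force: [-0.0, -0.6, 0.1]
width: 0.681
finger_force: 38.9
turn [-0.   0.1 -0.3] then shift [ 4.2  0.5 13.3]
```

```bash
python3 -m crank '[{"delta_pos":[2,0,5],"angular":[0,0,-0.3],"claw":40},{"delta_pos":[0,0,5],"angular":[0,0,0],"claw":40},{"delta_pos":[0,0,2],"angular":[0,0,0],"claw":40},{"delta_pos":[0,0,1],"angular":[0,0,0],"claw":40},{"delta_pos":[0,0,1],"angular":[0,0,0],"claw":40},{"delta_pos":[0,0,1],"angular":[0,0,0],"claw":40},{"delta_pos":[0,0,1],"angular":[0,0,0],"claw":40},{"delta_pos":[0,0,0],"angular":[0,0,0],"claw":40}]'
```

```text
time_s: 30.05
tool_pos: [0.582, -0.0414, 0.0257]
eef_rot: [[-0.086, 0.996, 0.003], [0.996, 0.086, -0.001], [-0.001, 0.002, -1.0]]
contact_force: [-1.7, 0.8, 8.1]
width: 0.678
finger_force: 39.9
```

```bash
python3 -m crank '[{"delta_pos":[0,0,0],"angular":[0,0,0],"claw":95},{"delta_pos":[0,0,0],"angular":[0,0,0],"claw":95},{"delta_pos":[0,0,0],"angular":[0,0,0],"claw":95},{"delta_pos":[0,0,-20],"angular":[0,0,0],"claw":95},{"delta_pos":[0,0,-40],"angular":[0,0,0],"claw":95},{"delta_pos":[0,0,-45],"angular":[0,0,0],"claw":95},{"delta_pos":[-20,0,-30],"angular":[0,0,0],"claw":60},{"delta_pos":[-40,0,0],"angular":[0,0,0],"claw":60}]'
python3 -m crank '[{"delta_pos":[-45,-10,0],"angular":[0,0,8.5],"claw":60},{"delta_pos":[-45,0,0],"angular":[0,0,8.5],"claw":60},{"delta_pos":[-45,0,0],"angular":[0,0,8.5],"claw":60},{"delta_pos":[-45,0,0],"angular":[0,0,8.5],"claw":60},{"delta_pos":[-40,20,0],"angular":[0,0,8.5],"claw":60},{"delta_pos":[0,20,0],"angular":[0,0,2.5],"claw":60},{"delta_pos":[0,0,0],"angular":[0,0,0],"claw":60}]'
cat > loc.py <<'E'
from h import *
def loc(c,x,y,r=.06,zl=.005,zh=.03):
    f=cloud(c); m=((f[...,2]>zl)&(f[...,2]<zh)&(np.hypot(f[...,0]-x,f[...,1]-y)<r)).astype(np.uint8)
    k,l,st,ce=cv2.connectedComponentsWithStats(m)
    for i in range(1,k):
        if st[i,4]>150:
            q=f[l==i]; print(st[i],'circ',cv2.minEnclosingCircle(q[:,:2].astype(np.float32)),'rect',cv2.minAreaRect(q[:,:2].astype(np.float32)),'z',np.percentile(q[:,2],[5,50,95]))
E
python3 - <<'E'
from loc import *
s=state()
c=cam('top');save(c,'t6.png')
c=cam('wrist');save(c,'w6.png'); print('locket');loc(c,.5293,-.3905,.04,.007,.018);print('cuff');loc(c,.521,-.245,.04,.004,.03);loc(c,.521,-.245,.04,.012,.03)
plan([.529,-.3905,.004],-40,s)
E
```

```text
time_s: 30.85
tool_pos: [0.5882, -0.1002, 0.1645]
eef_rot: [[-0.09, 0.996, 0.007], [0.996, 0.09, -0.002], [-0.003, 0.007, -1.0]]
contact_force: [0.7, -0.3, -0.4]
width: 0.633
finger_force: 0.0
time_s: 31.55
tool_pos: [0.5663, -0.3368, 0.1581]
eef_rot: [[0.646, 0.763, -0.001], [0.763, -0.646, -0.001], [-0.001, -0.0, -1.0]]
contact_force: [0.0, 0.8, -0.5]
width: 0.595
finger_force: 0.0
t 31.55 p [ 0.5663 -0.3368  0.1581] w 0.595 ff 0.0 F [ 0.   0.8 -0.5]
[[ 0.646  0.763 -0.001]
 [ 0.763 -0.646 -0.001]
 [-0.001 -0.    -1.   ]]
locket
[307 282  33  31 781] circ ((0.5296217203140259, -0.3906111717224121), 0.01414444763213396) rect ((0.5294992923736572, -0.3903769552707672), (0.027146251872181892, 0.027034709230065346), 10.166596412658691) z [0.00897751 0.01046179 0.01153232]
cuff
[180 152  32  35 617] circ ((0.5218682885169983, -0.2449008822441101), 0.014145883731544018) rect ((0.522064208984375, -0.244265615940094), (0.02164873480796814, 0.021823208779096603), 28.4113712310791) z [0.00413769 0.00941455 0.01881938]
[182 161  20  20 285] circ ((0.5220904350280762, -0.2442670464515686), 0.0074927895329892635) rect ((0.5220657587051392, -0.24447683990001678), (0.012246087193489075, 0.012141438201069832), 29.251930236816406) z [0.01386643 0.01787543 0.01921423]
turn [-0.   0.1 -0.2] then shift [-65.1   5.9 154.1]
```

View pics/t6.png

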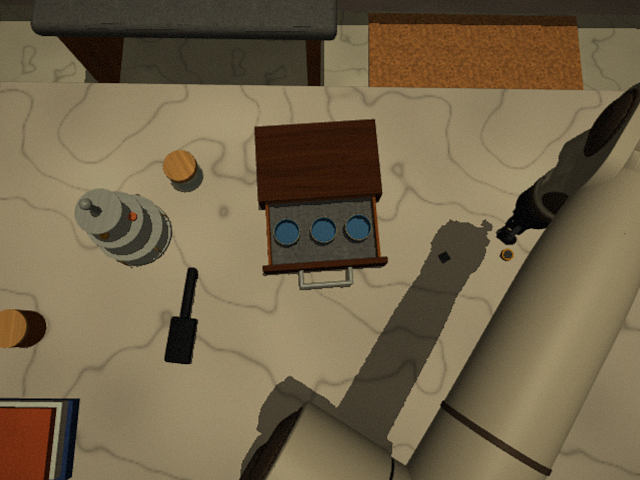

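View pics/w6.png

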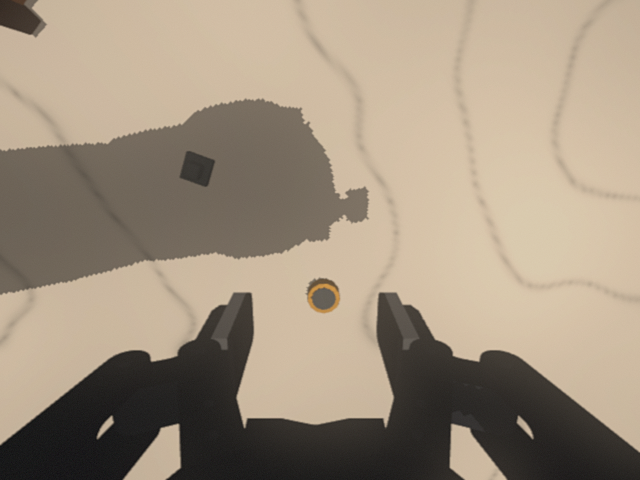

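All three dishes stand side by side at (287,233), (323,231) and (358,228). In the wrist view the locket is at (323,297) and the cufflink at (197,168). Picking the locket.

```bash
python3 -m crank '[{"delta_pos":[-35,3,0],"angular":[0,0,0],"claw":60},{"delta_pos":[-30,3,30],"angular":[0,0,0],"claw":60},{"delta_pos":[0,0,35],"angular":[0,0,0],"claw":60},{"delta_pos":[0,0,35],"angular":[0,0,0],"claw":60},{"delta_pos":[0,0,25],"angular":[0,0,0],"claw":60},{"delta_pos":[0,0,10],"angular":[0,0,0],"claw":60},{"delta_pos":[0,0,5],"angular":[0,0,0],"claw":60},{"delta_pos":[0,0,0],"angular":[0,0,0],"claw":60}]'
python3 -c "
from h import *
plan([.5295,-.3905,.004],-40)"
```

```text
time_s: 32.45
tool_pos: [0.5292, -0.3881, 0.0201]
eef_rot: [[0.643, 0.766, 0.0], [0.766, -0.643, -0.002], [-0.001, 0.001, -1.0]]
contact_force: [0.2, -0.5, -0.1]
width: 0.6
finger_force: 0.0
turn [0.1 0.1 0. ] then shift [-1.7  1.7 16.1]
```

```bash
python3 -m crank '[{"delta_pos":[-2,1,8],"angular":[0,0,0],"claw":60},{"delta_pos":[0,0,6],"angular":[0,0,0],"claw":60},{"delta_pos":[0,0,0],"angular":[0,0,0],"claw":60},{"delta_pos":[0,0,0],"angular":[0,0,0],"claw":10},{"delta_pos":[0,0,0],"angular":[0,0,0],"claw":10},{"delta_pos":[0,0,0],"angular":[0,0,0],"claw":10},{"delta_pos":[0,0,0],"angular":[0,0,0],"claw":10},{"delta_pos":[0,0,0],"angular":[0,0,0],"claw":10}]' 40
```

```text
time_s: 33.25
tool_pos: [0.5285, -0.3909, 0.0059]
eef_rot: [[0.643, 0.766, 0.0], [0.766, -0.643, -0.002], [-0.001, 0.001, -1.0]]
contact_force: [-0.9, -1.0, 4.0]
width: 0.297
finger_force: 39.5
```

```bash
python3 -m crank '[{"delta_pos":[0,0,-10],"angular":[0,0,0],"claw":10},{"delta_pos":[0,0,-30],"angular":[0,0,0],"claw":10},{"delta_pos":[0,0,-45],"angular":[0,0,0],"claw":10},{"delta_pos":[0,0,-35],"angular":[0,0,0],"claw":10},{"delta_pos":[30,0,0],"angular":[0,0,-8],"claw":10},{"delta_pos":[30,0,0],"angular":[0,0,-8],"claw":10},{"delta_pos":[30,-5,0],"angular":[0,0,-8],"claw":10},{"delta_pos":[40,-5,0],"angular":[0,0,-8],"claw":10}]'
python3 -m crank '[{"delta_pos":[40,-5,0],"angular":[0,0,-8],"claw":10},{"delta_pos":[40,0,0],"angular":[0,0,-5],"claw":10},{"delta_pos":[40,0,0],"angular":[0,0,0],"claw":10},{"delta_pos":[40,0,0],"angular":[0,0,0],"claw":10},{"delta_pos":[40,0,0],"angular":[0,0,0],"claw":10},{"delta_pos":[0,0,0],"angular":[0,0,0],"claw":10}]'
python3 -c "
from h import *
plan([.582,-.0414,.056],4.9)"
```

```text
time_s: 34.05
tool_pos: [0.5778, -0.2725, 0.1254]
eef_rot: [[0.135, 0.991, -0.0], [0.991, -0.135, -0.001], [-0.001, 0.0, -1.0]]
contact_force: [-1.0, 0.2, -0.1]
width: 0.3
finger_force: 39.4
time_s: 34.65
tool_pos: [0.5673, -0.0691, 0.1258]
eef_rot: [[-0.09, 0.996, 0.0], [0.996, 0.09, -0.0], [-0.0, 0.0, -1.0]]
contact_force: [-0.0, 0.6, 0.1]
width: 0.297
finger_force: 39.4
turn [0.  0.  0.3] then shift [26.4 17.  69.8]
```

```bash
python3 -m crank '[{"delta_pos":[27,17,0],"angular":[0,0,0.3],"claw":10},{"delta_pos":[0,0,20],"angular":[0,0,0],"claw":10},{"delta_pos":[0,0,20],"angular":[0,0,0],"claw":10},{"delta_pos":[0,0,20],"angular":[0,0,0],"claw":10},{"delta_pos":[0,0,10],"angular":[0,0,0],"claw":10},{"delta_pos":[0,0,0],"angular":[0,0,0],"claw":10},{"delta_pos":[0,0,0],"angular":[0,0,0],"claw":10}]'
python3 -c "
from h import *
plan([.582,-.0414,.056],4.9)"
```

```text
time_s: 35.35
tool_pos: [0.5827, -0.0451, 0.0559]
eef_rot: [[-0.081, 0.997, 0.001], [0.997, 0.081, -0.001], [-0.001, 0.0, -1.0]]
contact_force: [-1.2, 0.2, 1.1]
width: 0.295
finger_force: 39.4
turn [ 0.   0.1 -0.3] then shift [ 3.7 -0.4 -0.1]
```

```bash
python3 -m crank '[{"delta_pos":[3,0,0],"angular":[0,0,0],"claw":10},{"delta_pos":[0,0,0],"angular":[0,0,0],"claw":10},{"delta_pos":[0,0,0],"angular":[0,0,0],"claw":45},{"delta_pos":[0,0,0],"angular":[0,0,0],"claw":45},{"delta_pos":[0,0,0],"angular":[0,0,0],"claw":45},{"delta_pos":[0,0,-40],"angular":[0,0,0],"claw":45},{"delta_pos":[0,0,-45],"angular":[0,0,0],"claw":45},{"delta_pos":[-40,0,-20],"angular":[0,0,0],"claw":45}]'
python3 -m crank '[{"delta_pos":[-45,0,0],"angular":[0,0,0],"claw":45},{"delta_pos":[-45,0,0],"angular":[0,0,0],"claw":45},{"delta_pos":[-40,-10,0],"angular":[0,0,0],"claw":45},{"delta_pos":[0,-10,0],"angular":[0,0,0],"claw":45},{"delta_pos":[0,0,0],"angular":[0,0,0],"claw":45}]'
python3 - <<'E'
from loc import *
s=state()
c=cam('top');cv2.imwrite('pics/t7.png',cv2.resize(c['frame'][180:300,230:470,::-1],None,fx=3,fy=3))
c=cam('wrist'); print('cuff');loc(c,.522,-.2445,.04,.004,.03);loc(c,.522,-.2445,.04,.012,.03)
E
```

```text
time_s: 36.15
tool_pos: [0.5865, -0.0791, 0.1646]
eef_rot: [[-0.085, 0.996, 0.005], [0.996, 0.085, -0.001], [-0.001, 0.005, -1.0]]
contact_force: [1.0, -0.4, 0.2]
width: 0.449
finger_force: 0.0
time_s: 36.65
tool_pos: [0.5751, -0.2136, 0.1601]
eef_rot: [[-0.079, 0.997, -0.001], [0.997, 0.079, -0.001], [-0.001, -0.001, -1.0]]
contact_force: [0.4, -0.3, 0.8]
width: 0.449
finger_force: 0.0
t 36.65 p [ 0.5751 -0.2136  0.1601] w 0.449 ff 0.0 F [ 0.4 -0.3  0.8]
[[-0.079  0.997 -0.001]
 [ 0.997  0.079 -0.001]
 [-0.001 -0.001 -1.   ]]
cuff
[231 235  33  32 505] circ ((0.5219361186027527, -0.24345234036445618), 0.014844032935798168) rect ((0.522230863571167, -0.24401800334453583), (0.021994279697537422, 0.02187987230718136), 29.3892822265625) z [0.00412884 0.00974951 0.01893729]
[236 246  19  19 237] circ ((0.5220433473587036, -0.24385125935077667), 0.00766707444563508) rect ((0.5220357775688171, -0.2438756227493286), (0.01204748172312975, 0.012194513343274593), 28.395601272583008) z [0.01351703 0.01782003 0.01933234]
```

View pics/t7.png

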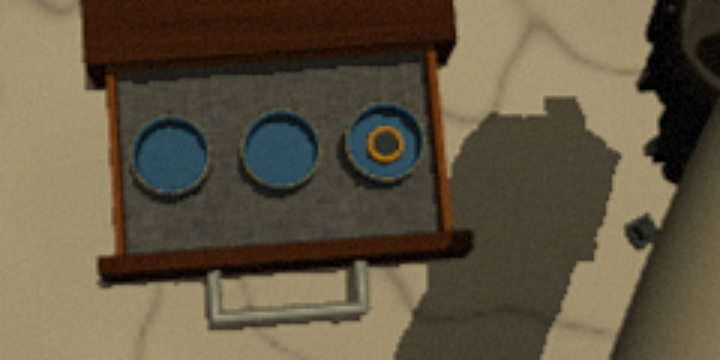

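The locket lies flat in the right-hand dish, at crop (385,145). Next is the cufflink, with the tool's y axis turned to 29°.

```bash
python3 -m crank '[{"delta_pos":[0,0,0],"angular":[0,0,-8.2],"claw":45},{"delta_pos":[0,0,0],"angular":[0,0,-8.2],"claw":45},{"delta_pos":[0,0,0],"angular":[0,0,-8.2],"claw":45},{"delta_pos":[0,0,0],"angular":[0,0,0],"claw":45}]'
python3 -c "
from h import *
plan([.522,-.244,.009],29)"
```

```text
time_s: 37.15
tool_pos: [0.5766, -0.2113, 0.1604]
eef_rot: [[-0.492, 0.87, 0.0], [0.87, 0.492, -0.001], [-0.001, -0.0, -1.0]]
contact_force: [-0.4, 0.7, 0.2]
width: 0.454
finger_force: 0.0
turn [-0.   0.1  0.5] then shift [ -2.1 -63.6 151.4]
```

```bash
python3 -m crank '[{"delta_pos":[-2,-32,0],"angular":[0,0,0.5],"claw":45},{"delta_pos":[0,-32,20],"angular":[0,0,0],"claw":45},{"delta_pos":[0,0,35],"angular":[0,0,0],"claw":45},{"delta_pos":[0,0,35],"angular":[0,0,0],"claw":45},{"delta_pos":[0,0,25],"angular":[0,0,0],"claw":45},{"delta_pos":[0,0,10],"angular":[0,0,0],"claw":45},{"delta_pos":[0,0,0],"angular":[0,0,0],"claw":45}]'
python3 -c "
from h import *
plan([.522,-.244,.009],29)"
```

```text
time_s: 37.85
tool_pos: [0.5206, -0.2447, 0.0342]
eef_rot: [[-0.48, 0.877, -0.002], [0.877, 0.48, -0.0], [0.001, -0.002, -1.0]]
contact_force: [0.2, 0.4, -0.1]
width: 0.45
finger_force: 0.0
turn [-0.1 -0.  -0.3] then shift [-0.   1.6 25.2]
```

```bash
python3 -m crank '[{"delta_pos":[0,1,15],"angular":[0,0,0],"claw":45},{"delta_pos":[0,0,7],"angular":[0,0,0],"claw":45},{"delta_pos":[0,0,0],"angular":[0,0,0],"claw":45},{"delta_pos":[0,0,0],"angular":[0,0,0],"claw":0},{"delta_pos":[0,0,0],"angular":[0,0,0],"claw":0},{"delta_pos":[0,0,0],"angular":[0,0,0],"claw":0},{"delta_pos":[0,0,0],"angular":[0,0,0],"claw":0},{"delta_pos":[0,0,0],"angular":[0,0,0],"claw":0}]' 40
```

```text
time_s: 38.65
tool_pos: [0.5223, -0.2454, 0.0139]
eef_rot: [[-0.481, 0.877, 0.001], [0.877, 0.481, -0.002], [-0.002, 0.0, -1.0]]
contact_force: [0.1, 0.3, 4.3]
width: 0.114
finger_force: 39.4
```

The tips hold only 6 mm of the stem, so I'll reopen and go 5 mm deeper.

```bash
python3 -m crank '[{"delta_pos":[0,0,0],"angular":[0,0,0],"claw":40},{"delta_pos":[0,0,0],"angular":[0,0,0],"claw":40},{"delta_pos":[0,0,5],"angular":[0,0,0],"claw":40},{"delta_pos":[0,0,0],"angular":[0,0,0],"claw":40},{"delta_pos":[0,0,0],"angular":[0,0,0],"claw":0},{"delta_pos":[0,0,0],"angular":[0,0,0],"claw":0},{"delta_pos":[0,0,0],"angular":[0,0,0],"claw":0},{"delta_pos":[0,0,0],"angular":[0,0,0],"claw":0}]' 50
python3 -m crank '[{"delta_pos":[0,0,-10],"angular":[0,0,0],"claw":0},{"delta_pos":[0,0,-30],"angular":[0,0,0],"claw":0},{"delta_pos":[0,0,-45],"angular":[0,0,0],"claw":0},{"delta_pos":[0,0,-35],"angular":[0,0,0],"claw":0},{"delta_pos":[0,0,0],"angular":[0,0,8],"claw":0},{"delta_pos":[0,0,0],"angular":[0,0,8],"claw":0},{"delta_pos":[0,0,0],"angular":[0,0,8],"claw":0},{"delta_pos":[0,0,0],"angular":[0,0,0],"claw":0}]'
python3 -c "
from h import *
plan([.5745,.0392,.060],4.9)"
```

```text
time_s: 39.45
tool_pos: [0.5219, -0.2452, 0.0082]
eef_rot: [[-0.481, 0.877, -0.0], [0.877, 0.481, -0.001], [-0.001, -0.001, -1.0]]
contact_force: [-0.8, -0.8, 0.0]
width: 0.12
finger_force: 48.9
time_s: 40.25
tool_pos: [0.522, -0.2451, 0.1291]
eef_rot: [[-0.081, 0.997, 0.001], [0.997, 0.081, -0.001], [-0.002, 0.0, -1.0]]
contact_force: [0.3, -0.8, 0.1]
width: 0.118
finger_force: 49.0
turn [ 0.   0.1 -0.3] then shift [278.8  76.6  69.1]
```

```bash
python3 -m crank '[{"delta_pos":[40,11,0],"angular":[0,0,0],"claw":0},{"delta_pos":[40,11,0],"angular":[0,0,0],"claw":0},{"delta_pos":[40,11,0],"angular":[0,0,0],"claw":0},{"delta_pos":[40,11,0],"angular":[0,0,0],"claw":0},{"delta_pos":[40,11,0],"angular":[0,0,0],"claw":0},{"delta_pos":[40,11,0],"angular":[0,0,0],"claw":0},{"delta_pos":[38,10,0],"angular":[0,0,-0.3],"claw":0},{"delta_pos":[0,0,0],"angular":[0,0,0],"claw":0}]'
python3 -m crank '[{"delta_pos":[0,0,25],"angular":[0,0,0],"claw":0},{"delta_pos":[0,0,25],"angular":[0,0,0],"claw":0},{"delta_pos":[0,0,10],"angular":[0,0,0],"claw":0},{"delta_pos":[0,0,5],"angular":[0,0,0],"claw":0},{"delta_pos":[0,0,0],"angular":[0,0,0],"claw":0}]'
python3 -c "
from h import *
plan([.5745,.0392,.055],4.9)"
```

```text
time_s: 41.05
tool_pos: [0.575, 0.0423, 0.1281]
eef_rot: [[-0.097, 0.995, 0.0], [0.995, 0.097, -0.0], [-0.0, 0.0, -1.0]]
contact_force: [-0.8, -0.2, -0.9]
width: 0.12
finger_force: 49.0
time_s: 41.55
tool_pos: [0.5746, 0.0379, 0.0631]
eef_rot: [[-0.089, 0.996, -0.0], [0.996, 0.089, -0.001], [-0.001, -0.0, -1.0]]
contact_force: [0.3, 0.2, -0.3]
width: 0.118
finger_force: 49.0
turn [-0.   0.1  0.2] then shift [1.3 0.1 8.1]
```

```bash
python3 -m crank '[{"delta_pos":[1,0,7],"angular":[0,0,0],"claw":0},{"delta_pos":[0,0,0],"angular":[0,0,0],"claw":0},{"delta_pos":[0,0,0],"angular":[0,0,0],"claw":30},{"delta_pos":[0,0,0],"angular":[0,0,0],"claw":30},{"delta_pos":[0,0,0],"angular":[0,0,0],"claw":30},{"delta_pos":[0,0,-40],"angular":[0,0,0],"claw":30},{"delta_pos":[0,0,-45],"angular":[0,0,0],"claw":30},{"delta_pos":[0,-40,-10],"angular":[0,0,0],"claw":30}]'
python3 -m crank '[{"delta_pos":[-40,-45,0],"angular":[0,0,0],"claw":0},{"delta_pos":[-45,-45,0],"angular":[0,0,0],"claw":0},{"delta_pos":[-45,-35,0],"angular":[0,0,0],"claw":0},{"delta_pos":[0,0,0],"angular":[0,0,0],"claw":0}]'
python3 - <<'E'
from h import *
s=state()
c=cam('top');cv2.imwrite('pics/t8.png',cv2.resize(c['frame'][180:300,230:470,::-1],None,fx=3,fy=3))
plan([.4093,.026,.028],4.9,s)
E
```

```text
time_s: 42.35
tool_pos: [0.5394, 0.0362, 0.1561]
eef_rot: [[-0.088, 0.996, 0.009], [0.996, 0.088, -0.001], [-0.001, 0.009, -1.0]]
contact_force: [-0.9, -0.0, 0.3]
width: 0.296
finger_force: 0.0
time_s: 42.75
tool_pos: [0.4388, -0.0843, 0.1519]
eef_rot: [[-0.084, 0.997, 0.001], [0.997, 0.084, -0.002], [-0.002, 0.0, -1.0]]
contact_force: [0.9, 0.3, -0.4]
width: 0.002
finger_force: 0.0
t 42.75 p [ 0.4388 -0.0843  0.1519] w 0.002 ff 0.0 F [ 0.9  0.3 -0.4]
[[-0.084  0.997  0.001]
 [ 0.997  0.084 -0.002]
 [-0.002  0.    -1.   ]]
turn [ 0.   0.1 -0.1] then shift [112.5 -19.9 123.9]
```

View pics/t8.png

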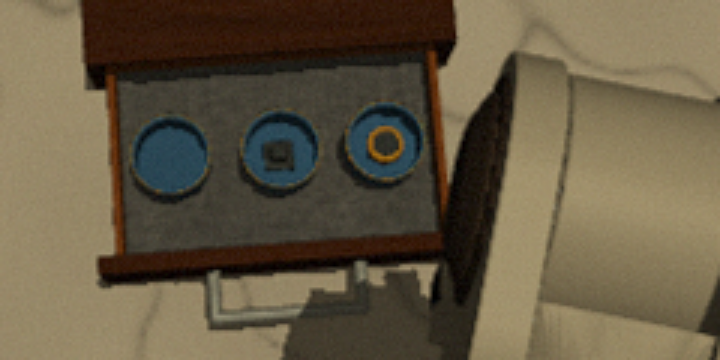

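The cufflink stands in the middle dish at (278,153) and the locket is still in the right one. Now I'll push the drawer shut with closed fingers on the bar.

```bash
python3 -m crank '[{"delta_pos":[30,-22,0],"angular":[0,0,0],"claw":0},{"delta_pos":[40,0,0],"angular":[0,0,0],"claw":0},{"delta_pos":[40,0,0],"angular":[0,0,0],"claw":0},{"delta_pos":[0,0,40],"angular":[0,0,0],"claw":0},{"delta_pos":[0,0,40],"angular":[0,0,0],"claw":0},{"delta_pos":[0,0,30],"angular":[0,0,0],"claw":0},{"delta_pos":[0,0,12],"angular":[0,0,0],"claw":0},{"delta_pos":[0,0,0],"angular":[0,0,0],"claw":0}]'
python3 -m crank '[{"delta_pos":[0,5,0],"angular":[0,0,0],"claw":0},{"delta_pos":[0,5,0],"angular":[0,0,0],"claw":0},{"delta_pos":[0,5,0],"angular":[0,0,0],"claw":0},{"delta_pos":[0,5,0],"angular":[0,0,0],"claw":0},{"delta_pos":[0,5,0],"angular":[0,0,0],"claw":0},{"delta_pos":[0,5,0],"angular":[0,0,0],"claw":0}]'
```

```text
time_s: 43.6
tool_pos: [0.4089, 0.0271, 0.0279]
eef_rot: [[-0.089, 0.996, -0.003], [0.996, 0.089, -0.001], [-0.001, -0.003, -1.0]]
contact_force: [0.5, 1.6, 1.1]
width: -0.003
finger_force: 0.0
time_s: 44.2
tool_pos: [0.4397, 0.0292, 0.0291]
eef_rot: [[-0.088, 0.996, -0.001], [0.996, 0.088, -0.001], [-0.001, -0.001, -1.0]]
contact_force: [-3.1, -0.3, 2.5]
width: -0.002
finger_force: 1.3
```

```bash
R='' ; python3 -m crank '[{"delta_pos":[0,6,0],"angular":[0,0,0],"claw":0},{"delta_pos":[0,7,0],"angular":[0,0,0],"claw":0},{"delta_pos":[0,8,0],"angular":[0,0,0],"claw":0},{"delta_pos":[0,8,0],"angular":[0,0,0],"claw":0},{"delta_pos":[0,8,0],"angular":[0,0,0],"claw":0},{"delta_pos":[0,8,0],"angular":[0,0,0],"claw":0},{"delta_pos":[0,8,0],"angular":[0,0,0],"claw":0},{"delta_pos":[0,8,0],"angular":[0,0,0],"claw":0}]'
python3 -m crank '[{"delta_pos":[0,8,0],"angular":[0,0,0],"claw":0},{"delta_pos":[0,8,0],"angular":[0,0,0],"claw":0},{"delta_pos":[0,8,0],"angular":[0,0,0],"claw":0},{"delta_pos":[0,7,0],"angular":[0,0,0],"claw":0},{"delta_pos":[0,6,0],"angular":[0,0,0],"claw":0},{"delta_pos":[0,5,0],"angular":[0,0,0],"claw":0},{"delta_pos":[0,5,0],"angular":[0,0,0],"claw":0},{"delta_pos":[0,4,0],"angular":[0,0,0],"claw":0}]'
```

```text
time_s: 45.0
tool_pos: [0.5008, 0.0346, 0.0288]
eef_rot: [[-0.088, 0.996, -0.0], [0.996, 0.088, -0.001], [-0.001, -0.0, -1.0]]
contact_force: [-2.4, -1.5, 1.5]
width: -0.0
finger_force: 1.2
time_s: 45.8
tool_pos: [0.5513, 0.0391, 0.0288]
eef_rot: [[-0.088, 0.996, -0.0], [0.996, 0.088, -0.001], [-0.001, -0.0, -1.0]]
contact_force: [-0.8, -1.7, 0.4]
width: 0.0
finger_force: 1.1
```

```bash
python3 -m crank '[{"delta_pos":[0,5,0],"angular":[0,0,0],"claw":0},{"delta_pos":[0,5,0],"angular":[0,0,0],"claw":0},{"delta_pos":[0,4,0],"angular":[0,0,0],"claw":0},{"delta_pos":[0,4,0],"angular":[0,0,0],"claw":0},{"delta_pos":[0,3,0],"angular":[0,0,0],"claw":0},{"delta_pos":[0,3,0],"angular":[0,0,0],"claw":0},{"delta_pos":[0,0,0],"angular":[0,0,0],"claw":0}]'
```

```text
time_s: 46.5
tool_pos: [0.5755, 0.0414, 0.029]
eef_rot: [[-0.088, 0.996, 0.001], [0.996, 0.088, -0.001], [-0.001, 0.0, -1.0]]
contact_force: [-0.8, 0.8, -1.1]
width: -0.0
finger_force: 0.0
```

```bash
python3 -m crank '[{"delta_pos":[0,2,0],"angular":[0,0,0],"claw":0},{"delta_pos":[0,2,0],"angular":[0,0,0],"claw":0},{"delta_pos":[0,2,0],"angular":[0,0,0],"claw":0},{"delta_pos":[0,2,0],"angular":[0,0,0],"claw":0},{"delta_pos":[0,0,0],"angular":[0,0,0],"claw":0}]'
python3 -m crank '[{"delta_pos":[0,2,0],"angular":[0,0,0],"claw":0},{"delta_pos":[0,2,0],"angular":[0,0,0],"claw":0},{"delta_pos":[0,0,0],"angular":[0,0,0],"claw":0}]'
```

```text
time_s: 47.0
tool_pos: [0.5775, 0.0416, 0.0287]
eef_rot: [[-0.088, 0.996, -0.011], [0.996, 0.088, -0.002], [-0.001, -0.011, -1.0]]
contact_force: [-31.4, -2.9, 19.0]
width: 0.002
finger_force: 15.9
time_s: 47.3
tool_pos: [0.5781, 0.0416, 0.0287]
eef_rot: [[-0.088, 0.996, -0.018], [0.996, 0.088, -0.002], [-0.001, -0.018, -1.0]]
contact_force: [-49.8, -4.9, 30.4]
width: -0.003
finger_force: 25.9
```

Hard stop reached: the drawer is shut. I'll retreat, lift and check.

```bash
python3 -m crank '[{"delta_pos":[0,-10,0],"angular":[0,0,0],"claw":0},{"delta_pos":[0,-25,0],"angular":[0,0,0],"claw":0},{"delta_pos":[0,-40,0],"angular":[0,0,0],"claw":0},{"delta_pos":[0,-40,-20],"angular":[0,0,0],"claw":0},{"delta_pos":[0,-20,-40],"angular":[0,0,0],"claw":0},{"delta_pos":[0,0,-45],"angular":[0,0,0],"claw":0},{"delta_pos":[-45,0,-30],"angular":[0,0,0],"claw":0},{"delta_pos":[-45,0,0],"angular":[0,0,0],"claw":0}]'
python3 -m crank '[{"delta_pos":[-45,0,0],"angular":[0,0,0],"claw":0},{"delta_pos":[-45,0,0],"angular":[0,0,0],"claw":0},{"delta_pos":[-45,0,0],"angular":[0,0,0],"claw":0},{"delta_pos":[0,0,0],"angular":[0,0,0],"claw":0}]'
python3 - <<'E'
from h import *
state()
a=np.radians(4.9);ex=np.array([np.cos(a),np.sin(a)]);ey=np.array([-ex[1],ex[0]])
c=cam('top');save(c,'t9.png'); P=cloud(c).reshape(-1,3); u=P[:,:2]@ex;v=P[:,:2]@ey
m=(abs(v+.009)<.045)&(P[:,2]>.038)&(P[:,2]<.05)&(u>.5)&(u<.608); print('bar u',np.percentile(u[m],[1,50,99]),'shut would be .596')
m=(abs(v+.009)<.1)&(P[:,2]>.055)&(P[:,2]<.068)&(u>.5)&(u<.66); print('panel',np.percentile(u[m],[.5,99.5]),'shut .6305-.645')
E
```

```text
time_s: 48.1
tool_pos: [0.4621, -0.0559, 0.1669]
eef_rot: [[-0.092, 0.996, 0.008], [0.996, 0.092, -0.002], [-0.002, 0.008, -1.0]]
contact_force: [1.1, 1.1, -0.1]
width: 0.004
finger_force: 0.0
time_s: 48.5
tool_pos: [0.4722, -0.1944, 0.1617]
eef_rot: [[-0.084, 0.996, 0.001], [0.996, 0.084, -0.002], [-0.002, 0.0, -1.0]]
contact_force: [-0.4, 0.3, 0.7]
width: 0.0
finger_force: 0.0
t 48.5 p [ 0.4722 -0.1944  0.1617] w 0.0 ff 0.0 F [-0.4  0.3  0.7]
[[-0.084  0.996  0.001]
 [ 0.996  0.084 -0.002]
 [-0.002  0.    -1.   ]]
bar u [0.59120793 0.59533565 0.60158982] shut would be .596
panel [0.63084154 0.65342637] shut .6305-.645
```

View pics/t9.png

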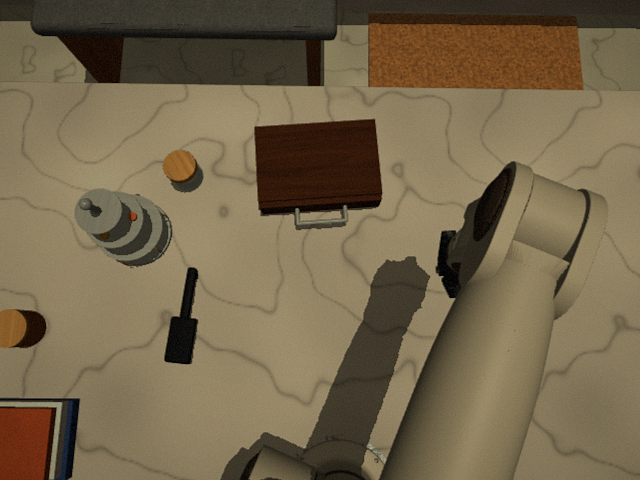

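The drawer is shut with the handle at (321,217), and the bar measures 0.595 against an expected 0.596. The console is clear of jewellery and the stand, brush and jar have not moved, so I'm handing in.

```bash
python3 -c "
from rig import manip
print(manip.job_done())"
```

```text
the job is handed in; nothing more can be done
None
```

I handed the job in at about 48 s, and no verdict came back: the drawer went to its stop, the three dishes stand side by side in it with the locket and cufflink (the only two pieces on the console) in separate dishes, the drawer is shut, and the stand, hairbrush and jar look unmoved.

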